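# Unpack the bead-rack bars and thread them through the rack

## Task

A carton of bars for the pottery class's bead-drying rack stands half open: fold all four of its flaps well back to the outside and leave them so. Then take out every bar in it and thread each one, shaft first from the carton's side, straight through a pair of opposite slots in the rack's two uprights, one bar to a pair, until the shoulder of its coloured handle is fully home against the upright. Leave the clay pot, cup and glaze jar where they are.

Things in the scene. Friction and masses are not known exactly. Their poses are not given: they have to be found in the camera images.
- carton: open cardboard shipping carton fixed to the table, 215 mm along its x by 235 mm along its y, 60 mm high, walls and floor 5 mm thick; origin at the centre of its underside, z up. Four flaps hang on its rim and start half up, partly covering the bars inside. A bar knocked against a wall or a neighbour can be slid or rolled free with closed fingertips pressed on its handle.
- flap_front (a joint): angle (rad) of the flap on the side nearest the robot (-x of the carton); 5 mm card, 98 mm long from hinge to edge, 230 mm wide; 0 = closed flat over the box, 1.57 = upright, 2.9 = folded right back outward (stop, 14 degrees above level). It stays where left and moves with under 1 N if lifted and swung along its arc; a level push on a low flap's edge can bind.
- flap_front_hinge (a point): middle of the front flap's hinge line on the carton's rim, 60 mm above the table
- flap_back (a joint): angle (rad) of the flap on the side farthest from the robot (+x of the carton); 5 mm card, 98 mm long from hinge to edge, 230 mm wide; 0 = closed flat over the box, 1.57 = upright, 2.9 = folded right back outward (stop, 14 degrees above level). It stays where left and moves with under 1 N if lifted and swung along its arc; a level push on a low flap's edge can bind.
- flap_back_hinge (a point): middle of the back flap's hinge line on the carton's rim, 60 mm above the table
- flap_right (a joint): angle (rad) of the flap on the robot's right (-y of the carton); 5 mm card, 85 mm long from hinge to edge, 140 mm wide; 0 = closed flat over the box, 1.57 = upright, 2.9 = folded right back outward (stop, 14 degrees above level). It stays where left and moves with under 1 N if lifted and swung along its arc; a level push on a low flap's edge can bind.
- flap_right_hinge (a point): middle of the right flap's hinge line on the carton's rim, 60 mm above the table
- flap_left (a joint): angle (rad) of the flap on the robot's left, the side towards the rack (+y of the carton); 5 mm card, 85 mm long from hinge to edge, 140 mm wide; 0 = closed flat over the box, 1.57 = upright, 2.9 = folded right back outward (stop, 14 degrees above level). It stays where left and moves with under 1 N if lifted and swung along its arc; a level push on a low flap's edge can bind.
- flap_left_hinge (a point): middle of the left flap's hinge line on the carton's rim, 60 mm above the table
- rack: wooden bead-drying rack fixed to the table: base board 190 x 160 x 14 mm and two parallel uprights, 190 mm wide along the rack's x, 12 mm thick, 172 mm high, centred at rack y = -50 and +50 mm (the outer face towards the carton is y = -56). Origin at the centre of its underside, z up.
- slot1 (a point): centre of slot 1's mouth, on the outer face of the upright that faces the carton: rack (-69, -56, 140) mm. Each upright has four square through slots, 15 x 15 mm, centred at rack x = -69, -23, +23, +69 mm and 140 mm above the table; those of the two uprights face each other exactly. A bar goes in along the rack's +y.
- slot4 (a point): centre of the mouth of slot 4, the last of the row: rack (69, -56, 140) mm
- bar1: loose bar, square in section, about 30 g: blue handle 45 mm long, 20 x 20 mm, then a bare wood shaft 140 mm long, 10 x 10 mm, on the same axis. Origin on the axis at the shoulder; own +y points along the shaft to the tip (handle y -45 to 0, shaft 0 to 140). Starts on the carton floor, tip to the rack and touching the floor. May be absent (None).
- bar1_tip (a point): centre of the end face of bar 1's shaft (None if the bar is absent)
- bar2: loose bar, square in section, about 30 g: green handle 45 mm long, 20 x 20 mm, then a bare wood shaft 140 mm long, 10 x 10 mm, on the same axis. Origin on the axis at the shoulder; own +y points along the shaft to the tip (handle y -45 to 0, shaft 0 to 140). Starts on the carton floor, tip to the rack and touching the floor. May be absent (None).
- bar2_tip (a point): centre of the end face of bar 2's shaft (None if the bar is absent)
- bar3: loose bar, square in section, about 30 g: red handle 45 mm long, 20 x 20 mm, then a bare wood shaft 140 mm long, 10 x 10 mm, on the same axis. Origin on the axis at the shoulder; own +y points along the shaft to the tip (handle y -45 to 0, shaft 0 to 140). Starts on the carton floor, tip to the rack and touching the floor. May be absent (None).
- bar3_tip (a point): centre of the end face of bar 3's shaft (None if the bar is absent)
- bar4: loose bar, square in section, about 30 g: yellow handle 45 mm long, 20 x 20 mm, then a bare wood shaft 140 mm long, 10 x 10 mm, on the same axis. Origin on the axis at the shoulder; own +y points along the shaft to the tip (handle y -45 to 0, shaft 0 to 140). Starts on the carton floor, tip to the rack and touching the floor. May be absent (None).
- bar4_tip (a point): centre of the end face of bar 4's shaft (None if the bar is absent)
- clay_pot: grey clay pot, 90 mm across, 60 mm high; a bystander, leave it alone; origin at the middle of its underside
- cup: white plastic cup, 66 mm across, 85 mm high; a bystander, leave it alone; origin at the middle of its underside
- glaze_jar: amber glaze jar with black lid, 60 mm across, 75 mm high; a bystander, leave it alone; origin at the middle of its underside

How it is judged:
By the outcome, as a careful person would: the job done as asked, in the order asked, and still so for the second after the job is handed in, with the robot touching nothing.
Of bar1, bar2, bar3, bar4 only 3 to 4 are there at a start; the rules pass over those that are not, and their reading is None.
At some moment in a run one of bar1, bar2, bar3, bar4 may be knocked a few centimetres aside while the robot is not near it.
Once in a run the grip may slacken for a moment while it holds something.
It also fails if it takes over 210 s, if anything falls off the work surface, if the arm or the gripper's body presses on something with over 40 N, if the wrist force passes 120 N, or if a joint passes its speed limit or range.

## Robot

A 7-joint arm with a two-finger parallel gripper is mounted at the origin on the work surface. World frame = base frame: x ahead of the robot, y to its left, z up, the work surface at z = 0. Lengths are in m, angles in rad, forces in N, time in s.
With the tool pointing down it reaches from about 0.35 to 0.9 m from the base axis. Payload 8.1 kg.
Tool frame: the origin (TCP) lies at the very end of the fingers, on their centre line; the grasp point (between the pads) lies robot.grasp_offset behind it (robot.grasp_offset is the distance from the TCP to the grasp point, in m); z points along the fingers, y is the line along which they close (so a half turn about z gives the same grasp; the last joint's range is limited). The gripper opens to 92 mm and grips with 3 to 60 N. Pads are 19 mm wide; open, the fingers measure 130 mm over their backs; the gripper's body (75 mm by 190 mm) begins 47 mm behind the grasp point.
Start: joints at [-1.412, 0.434, 0.025, 1.573, -0.012, 1.134, -0.075], TCP at [0.162, 0.604, 0.227] pointing down, gripper open.
Joint ranges: [-2.62, 2.62], [-0.44, 2.09], [-1.27, 1.32], [0.08, 2.57], [-1.32, 4.46], [0.12, 2], [-2.74, 2.74]. Speed limits (rad/s): [2.22, 2.22, 3.01, 3.01, 3.14, 3.14, 3.14].

## Interface

Orientations are given as a unit quaternion [w, x, y, z].
In Python, from workcell import robot, viewer, job, spotter gives the robot as it stands. The module is installed in compiled form; this text tells all that it offers.
- The arm moves only by the tool drive_tool, never from a script. Its arguments are lists of equal length, an entry for each row: "gripper": the opening, from 0 (shut) to 1 (fully open); "translation": the shift along the tool's x, y, z in m, a list of three; "delta_rot": the turn, a rotation vector about the tool's x, y, z in degrees, a list of three. In form: {"gripper": [gripper, ...], "translation": [[dx, dy, dz], ...], "delta_rot": [[rx, ry, rz], ...]}. A call has 1 to 5 rows; each row shifts and turns the commanded pose from where the row before left it, along the tool's axes as they then stand; what a row does not reach is not made up. A row lasts 1/8 s, in which the tool goes at most 62.5 mm and 10.7 degrees, less where a joint would pass 70% of its speed; a pose out of reach is approached as far as the arm can. A call with a gripper value outside its range is refused whole. The fingers move at their own pace and stop on an object; "force" is the grip in N (left out, the last holds). Time passes only in rows, so rows that do not move let the fingers close. It gives the time, the measured TCP pose, the force, the opening and the grip force at its end, in the units of the state.
- robot.sense(): the state, without advancing time (a new reading comes with each control period).
- viewer.grab_frame(name): name is "scene" or "top" or "wrist"; returns the picture (480x640x3 uint8, blue, green, red); there is no depth.
- viewer.camera_info(name): a dict with "vertical_fov" (degrees; the focal length in pixels is half the picture's height over the tangent of half this angle, whatever the lens; pixels are square), "cx", "cy" (the principal point, pixels), "pose" (4x4, takes a point from camera to world coordinates). Camera axes: x right, y up, looking along -z (the intrinsics and any distortion apply to the point x, -y, -z); pixel columns grow to the right and rows downward; lengths in m; the calibration is good to about 2 mm. A picture is of the moment at which its call begins: read the wrist's pose just before it. camera_info takes no time and is no camera call; for the wrist camera it gives the pose at the moment of the call.
- job.close_job(): hands the job in; it is judged then, once.
Trained networks look in the newest picture that a camera, given by its name, has taken for a name from the list of things; names that differ only in an ending like _2 or _b are one class to them, and where a whole thing is asked for, a point or a joint stands for the part that bears it (a point fixed in the world has none). Each returns a list of dicts, best first, with "confidence" (0 to 1); they miss things now and then, are a little off and sometimes report something else, mostly with a low value. They report only what shows in the picture. A call takes as long as a camera call.
- spotter.spot_in(query, camera): "at" ([x, y, z] in m, in the coordinates of the camera as it stood for that picture, good to about 4 mm: the middle of the surface that is visible of it).
- spotter.masks_of(query, camera): "region" (480x640 bool, what is visible of it).
The state is a dict: "clock": time; "joint_pos": joint angles; "joint_vel": joint speeds; "tau": joint torques, N m; "ee_pos": TCP position; "eef_rot": TCP orientation; "wrist_force": force on the tool from outside, world axes, zero at the start; "ft_torque": the same for the moment, N m; "finger_gap": opening from 0.0 (shut) to 1.0 (fully open); "grip_force": force on a finger pad.
Only numpy, scipy, OpenCV 4.12 (cv2) and the standard library are available. Lean on these libraries where they do the work, as an engineer would, in place of code of your own. Each camera call takes 0.05 s, during which the arm holds its last target. There are 200 camera calls.

## Working session

There is one attempt and no reset: what is moved stays moved. The work goes in short steps, Python scripts to look and compute and a tool call to move; the robot and the scene stay as the last step left them, time stands still between calls to the robot, and variables do not carry over. Pictures are saved under pics/ and viewed, at most 14 in all, crops included, and the job is handed in when it is done.

Besides the shell and the picture viewer there is one more tool, called after "Call:" in YAML: its name, and indented under it one key for each argument. drive_tool: Moves the arm, as the interface text tells. Its arguments: {"type":"object","properties":{"gripper":{"type":"array"},"translation":{"type":"array"},"delta_rot":{"type":"array"},"force":{"type":"number"}},"required":["gripper","translation","delta_rot"]}

```bash
mkdir -p pics; cat > h.py <<'E'
import numpy as np, cv2
from workcell import robot, viewer, job, spotter
from scipy.spatial.transform import Rotation as R
def Rt(q): return R.from_quat([q[1],q[2],q[3],q[0]])
def w(cam,p,T): return (T@np.r_[p,1])[:3]
def spots(names,cam):
    T=np.array(viewer.camera_info(cam)["pose"])
    f=viewer.grab_frame(cam)
    o={}
    for n in names:
        r=spotter.spot_in(n,cam)
        o[n]=[(np.round(w(cam,d["at"],T),3).tolist(),round(d["confidence"],2)) for d in r[:2]]
        print(cam,n,o[n])
    return f,o
def ray(cam,u,v,z,info=None):
    i=info or viewer.camera_info(cam);f=240/np.tan(np.radians(i["vertical_fov"])/2)
    T=np.array(i["pose"]);d=T[:3,:3]@np.array([(u-i["cx"])/f,-(v-i["cy"])/f,-1]);o=T[:3,3]
    return o+d*(z-o[2])/d[2]
def proj(cam,P):
    i=viewer.camera_info(cam);f=240/np.tan(np.radians(i["vertical_fov"])/2)
    T=np.linalg.inv(np.array(i["pose"]));p=T[:3,:3]@np.array(P)+T[:3,3]
    return np.array([i["cx"]+f*p[0]/-p[2],i["cy"]-f*p[1]/-p[2]])
E
python3 - <<'E'
from h import *
for c in("scene","top","wrist"):
    i=viewer.camera_info(c);print(c,{k:(np.round(v,3).tolist()) for k,v in i.items()})
s=robot.sense();print(s, robot.grasp_offset)
f,o=spots(["bar1","bar2","bar3","bar4","rack","carton","clay_pot","cup","glaze_jar","flap_front","flap_back","flap_left","flap_right","slot1"],"top")
cv2.imwrite("pics/top0.png",f)
cv2.imwrite("pics/sc0.png",viewer.grab_frame("scene"))
E
```

```text
scene {'vertical_fov': 48.692, 'cx': 316.069, 'cy': 246.406, 'pose': [[0.281, -0.759, 0.587, 1.339], [0.96, 0.217, -0.178, -0.139], [0.008, 0.614, 0.79, 1.124], [0.0, 0.0, 0.0, 1.0]]}
top {'vertical_fov': 55.518, 'cx': 316.402, 'cy': 238.374, 'pose': [[-0.022, 0.982, -0.186, 0.373], [-1.0, -0.024, -0.007, 0.085], [-0.011, 0.186, 0.982, 1.088], [0.0, 0.0, 0.0, 1.0]]}
wrist {'vertical_fov': 62.527, 'cx': 318.402, 'cy': 239.821, 'pose': [[0.259, -0.93, -0.261, 0.091], [0.966, 0.249, 0.072, 0.623], [-0.002, -0.271, 0.963, 0.385], [0.0, 0.0, 0.0, 1.0]]}
{'clock': 0.0, 'joint_pos': array([-1.41162851,  0.43525439,  0.02497934,  1.57409952, -0.01161958,
        1.13397913, -0.07503728]), 'joint_vel': array([ 1.97596608e-04, -1.24480769e-03, -2.36946199e-04,  6.82834920e-04,
        1.09005457e-03,  1.92590451e-03,  3.51930806e-05]), 'tau': array([-2.70514602e-04, -6.67854381e+01,  9.85001698e-01, -3.14455068e+01,
       -6.05170336e-02,  4.29061381e-02,  1.55877533e-04]), 'ee_pos': array([0.1616637 , 0.60320307, 0.22592458]), 'eef_rot': array([-3.91432681e-05,  1.30521006e-01,  9.91445223e-
[... 368 characters left out ...]
71, -0.243, 0.018], 0.79), ([0.614, -0.24, 0.019], 0.71)]
top bar4 [([0.571, -0.243, 0.018], 0.79), ([0.614, -0.24, 0.019], 0.71)]
top rack [([0.546, 0.227, 0.014], 0.94), ([0.54, -0.203, 0.069], 0.22)]
top carton [([0.537, -0.2, 0.072], 0.71), ([0.536, -0.113, 0.095], 0.34)]
top clay_pot [([0.763, 0.032, 0.035], 0.97)]
top cup [([0.524, 0.489, 0.048], 0.96)]
top glaze_jar [([0.364, 0.392, 0.075], 0.92)]
top flap_front [([0.454, -0.208, 0.112], 0.77), ([0.545, 0.224, 0.014], 0.61)]
top flap_back [([0.63, -0.18, 0.153], 0.51)]
top flap_left [([0.539, -0.113, 0.094], 0.87)]
top flap_right [([0.559, -0.289, 0.112], 0.95)]
top slot1 [([0.546, 0.228, 0.012], 0.65), ([0.541, -0.199, 0.071], 0.61)]
```

View pics/top0.png

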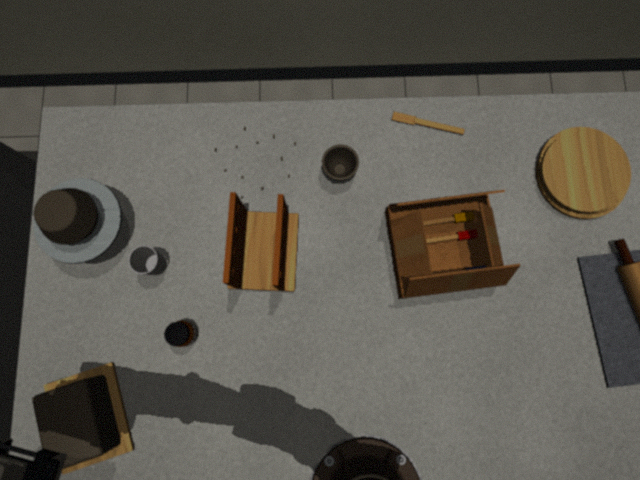

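View pics/sc0.png

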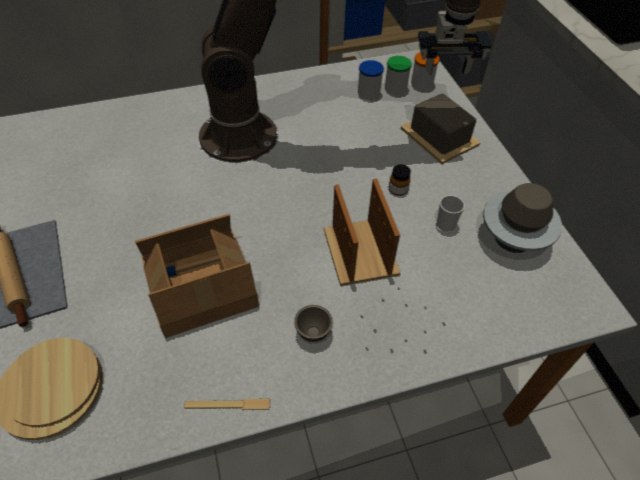

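```bash
python3 - <<'E'
from h import *
f=cv2.imread("pics/top0.png")
a=cv2.resize(f[180:305,380:530],None,fx=4.4,fy=4.4,interpolation=cv2.INTER_CUBIC)
cv2.imwrite("pics/c1.png",cv2.convertScaleAbs(a,alpha=1.8))
b=cv2.resize(f[185:300,215:310],None,fx=5,fy=5,interpolation=cv2.INTER_CUBIC)
cv2.imwrite("pics/r1.png",cv2.convertScaleAbs(b,alpha=1.8))
E
```

```text
(no output)
```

View pics/c1.png

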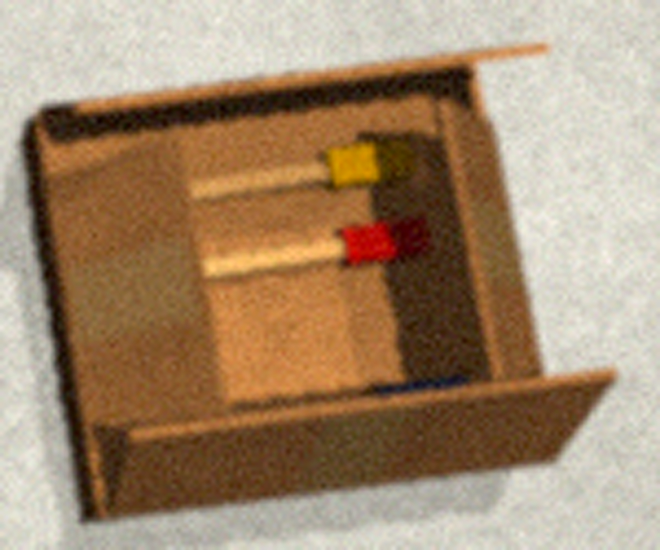

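View pics/r1.png

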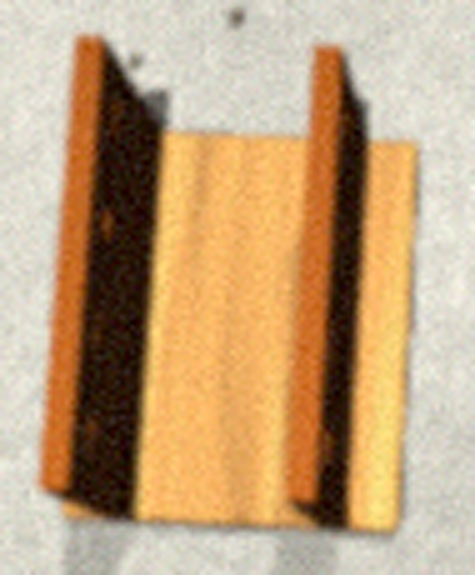

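```bash
python3 - <<'E'
from h import *
def c(u,v,z): return ray("top",380+u/4.4,180+v/4.4,z).round(4)
def r(u,v,z): return ray("top",215+u/5,185+v/5,z).round(4)
for n,u,v,z in[("FL rim",95,517,.06),("FR rim",555,460,.06),("BL rim",43,122,.06),("FL bottom",85,520,0),("BLbot",28,128,0),
 ("frontflap edge L",130,438,.15),("frontflap edge R",618,372,.15),("back edge R",548,45,.155),("back edge L",45,107,.155),
 ("leftflap edgeB",185,140,.12),("leftflap edgeF",222,405,.12),("rightedge b",440,100,.13),("rightedge f",492,378,.13),
 ("yel shoulder",330,168,.02),("yel end",412,157,.02),("red sh",345,248,.02),("red end",430,232,.02),("blue l",375,390,.02),("blue r",465,380,.02)]: print(n,c(u,v,z))
for n,u,v,z in[("near BR",342,48,.172),("near BL",315,48,.172),("near FR",315,502,.172),("near FL",287,500,.172),("far BL",78,38,.172),("far BR",103,38,.172),("far FL",40,490,.172),("far FR",68,492,.172),("base BR",418,143,.014),("base FR",400,530,.014)]: print(n,r(u,v,z))
E
```

```text
FL rim [ 0.4292 -0.0951  0.06  ]
FR rim [ 0.4527 -0.3305  0.06  ]
BL rim [ 0.6365 -0.0795  0.06  ]
FL bottom [ 0.431  -0.1001  0.    ]
BLbot [ 0.6486 -0.0806  0.    ]
frontflap edge L [ 0.4606 -0.0976  0.15  ]
frontflap edge R [ 0.4861 -0.3275  0.15  ]
back edge R [ 0.6442 -0.3085  0.155 ]
back edge L [ 0.6196 -0.0656  0.155 ]
leftflap edgeB [ 0.6102 -0.1396  0.12  ]
leftflap edgeF [ 0.4782 -0.1488  0.12  ]
rightedge b [ 0.6248 -0.2635  0.13  ]
rightedge f [ 0.4871 -0.2761  0.13  ]
yel shoulder [ 0.617  -0.2405  0.02  ]
yel end [ 0.6221 -0.2855  0.02  ]
red sh [ 0.5725 -0.2451  0.02  ]
red end [ 0.5802 -0.2916  0.02  ]
blue l [ 0.4952 -0.2549  0.02  ]
blue r [ 0.4994 -0.3031  0.02  ]
near BR [0.6416 0.1582 0.172 ]
near BL [0.6419 0.1695 0.172 ]
near FR [0.4529 0.1707 0.172 ]
near FL [0.454 0.182 0.172]
far BL [0.6488 0.2685 0.172 ]
far BR [0.6485 0.2581 0.172 ]
far FL [0.4603 0.2814 0.172 ]
far FR [0.4593 0.2701 0.172 ]
base BR [0.6392 0.1344 0.014 ]
base FR [0.4526 0.1456 0.014 ]
```

```bash
cat >> h.py <<'E'
CC=np.array([.548,-.205,0]);CY=np.radians(5.4)
RC=np.array([.5473,.1645,0]);RY=np.radians(-3.7)   # rack: middle of near outer face
def fr(C,Y,p): return C+R.from_euler('z',Y).apply(p)
def car(*p): return fr(CC,CY,np.array(p))
def rak(*p): return fr(RC,RY,np.array(p))
def down(az,pitch=0): # tool x at azimuth az (deg), z down; pitch>0: tool x tip dips (deg)
    a=np.radians(az);x=np.array([np.cos(a),np.sin(a),0]);z=np.array([0,0,-1.]);y=np.cross(z,x)
    return R.from_matrix(np.c_[x,y,z])*R.from_euler('y',-pitch,degrees=True)
def cur():
    s=robot.sense();return np.array(s["ee_pos"]),Rt(s["eef_rot"])
def plan(wps,start=None,step=.055,rstep=10):
    """wps: list of (pos, Rot[, nrows]); prints rows"""
    p,r=start or cur();k=0
    for q in wps:
        P,Q=np.array(q[0]),q[1]
        d=(r.inv()*Q).as_rotvec(degrees=True)
        n=q[2] if len(q)>2 else max(1,int(np.ceil(max(np.linalg.norm(P-p)/step,np.linalg.norm(d)/rstep))))
        p0=p
        for i in range(n):
            t=r.inv().apply(p0+(P-p0)*(i+1)/n-p).round(4);dd=(d/n).round(2)
            print(k,t.tolist(),(dd+0).tolist());k+=1
            p=p+r.apply(t);r=r*R.from_rotvec(dd,degrees=True)
    return p,r
E
python3 - <<'E'
from h import *
D=down(95.4)
plan([((.22,.55,.29),down(140)),(car(0,0,.27),D)],step=.06)
E
```

```text
0 [-0.0234, -0.0123, -0.0211] [0.0, 0.0, 8.33]
1 [-0.0249, -0.0087, -0.0211] [0.0, 0.0, 8.33]
2 [-0.0259, -0.0051, -0.021] [0.0, 0.0, 8.33]
3 [-0.0526, -0.0263, 0.0014] [0.0, 0.0, 3.19]
4 [-0.054, -0.0232, 0.0014] [0.0, 0.0, 3.19]
5 [-0.0552, -0.0203, 0.0015] [0.0, 0.0, 3.19]
6 [-0.0562, -0.0171, 0.0014] [0.0, 0.0, 3.19]
7 [-0.0572, -0.014, 0.0014] [0.0, 0.0, 3.19]
8 [-0.0578, -0.0108, 0.0014] [0.0, 0.0, 3.19]
9 [-0.0583, -0.0076, 0.0015] [0.0, 0.0, 3.19]
10 [-0.0586, -0.0042, 0.0014] [0.0, 0.0, 3.19]
11 [-0.0588, -0.0011, 0.0014] [0.0, 0.0, 3.19]
12 [-0.0588, 0.0023, 0.0014] [0.0, 0.0, 3.19]
13 [-0.0585, 0.0055, 0.0015] [0.0, 0.0, 3.19]
14 [-0.0581, 0.0087, 0.0014] [0.0, 0.0, 3.19]
15 [-0.0576, 0.012, 0.0014] [0.0, 0.0, 3.19]
16 [-0.0568, 0.0152, 0.0014] [0.0, 0.0, 3.19]
```

Call:
drive_tool:
  gripper: [0,0,0,0,0]
  translation:
    - [-0.023,-0.012,-0.021]
    - [-0.025,-0.009,-0.021]
    - [-0.026,-0.005,-0.021]
    - [-0.0525,-0.026,0.0015]
    - [-0.054,-0.023,0.0015]
  delta_rot:
    - [0,0,8.3]
    - [0,0,8.3]
    - [0,0,8.3]
    - [0,0,3.2]
    - [0,0,3.2]

```text
clock: 1.42
ee_pos: [0.2678, 0.4415, 0.2869]
eef_rot: [0.0, 0.394, 0.919, 0.0]
wrist_force: [1.0, -0.2, 0.3]
finger_gap: 0.507
grip_force: 0.0
```

Call:
drive_tool:
  gripper: [0,0,0,0,0]
  translation:
    - [-0.055,-0.02,0.0015]
    - [-0.056,-0.017,0.0015]
    - [-0.057,-0.014,0.0015]
    - [-0.058,-0.011,0.0015]
    - [-0.058,-0.008,0.0015]
  delta_rot:
    - [0,0,3.2]
    - [0,0,3.2]
    - [0,0,3.2]
    - [0,0,3.2]
    - [0,0,3.2]

```text
clock: 2.05
ee_pos: [0.3844, 0.1719, 0.2795]
eef_rot: [0.0, 0.518, 0.855, 0.001]
wrist_force: [1.4, -0.0, -0.4]
finger_gap: 0.006
grip_force: 0.0
```

Call:
drive_tool:
  gripper: [0,0,0,0,0]
  translation:
    - [-0.0585,-0.004,0.0015]
    - [-0.059,-0.001,0.0015]
    - [-0.059,0.002,0.0015]
    - [-0.0585,0.0055,0.0015]
    - [-0.058,0.009,0.0015]
  delta_rot:
    - [0,0,3.2]
    - [0,0,3.2]
    - [0,0,3.2]
    - [0,0,3.2]
    - [0,0,3.2]

```text
clock: 2.68
ee_pos: [0.502, -0.0975, 0.272]
eef_rot: [0.0, 0.632, 0.775, 0.001]
wrist_force: [0.3, 0.1, 0.2]
finger_gap: 0.002
grip_force: 0.0
```

Call:
drive_tool:
  gripper: [0,0,0]
  translation:
    - [-0.0575,0.012,0.0015]
    - [-0.057,0.015,0.0015]
    - [0,0,0]
  delta_rot:
    - [0,0,3.2]
    - [0,0,3.2]
    - [0,0,0]

```text
clock: 3.05
ee_pos: [0.5478, -0.2094, 0.2684]
eef_rot: [0.001, 0.676, 0.736, -0.002]
wrist_force: [-0.4, 0.3, -0.5]
finger_gap: 0.003
grip_force: 0.0
```

```bash
python3 - <<'E'
from h import *
print(robot.sense()["joint_pos"].round(2))
cv2.imwrite("pics/w1.png",viewer.grab_frame("wrist"))
D=down(95.4);z=.0
plan([(car(0,0,.105),D,3),
 (car(-.06,0,.108),D,2),(car(-.0885,0,.125),D),(car(-.1185,0,.12),D),(car(-.1385,0,.10),D),(car(-.1535,0,.08),D),(car(-.1585,0,.0745),D),
 (car(-.14,0,.12),D),(car(-.06,0,.2),D),(car(0,0,.2),D)])
E
```

```text
[-0.28  0.4   0.79  1.65 -0.3   1.21  0.66]
0 [0.0006, 0.0002, 0.0544] [-0.02, 0.02, -0.11]
1 [0.0005, 0.0002, 0.0545] [-0.02, 0.02, -0.11]
2 [0.0005, 0.0002, 0.0544] [-0.02, 0.02, -0.11]
3 [0.0, -0.03, -0.0015] [0.0, 0.01, -0.01]
4 [0.0, -0.03, -0.0015] [0.0, 0.01, -0.01]
5 [0.0, -0.0285, -0.017] [0.0, -0.01, 0.01]
6 [0.0, -0.03, 0.005] [0.0, 0.0, 0.0]
7 [0.0, -0.02, 0.02] [0.0, 0.0, 0.0]
8 [0.0, -0.015, 0.02] [0.0, 0.0, 0.0]
9 [0.0, -0.005, 0.0055] [0.0, 0.0, 0.0]
10 [0.0, 0.0185, -0.0455] [0.0, 0.0, 0.0]
11 [0.0, 0.0267, -0.0267] [0.0, 0.0, 0.0]
12 [0.0, 0.0266, -0.0266] [0.0, 0.0, 0.0]
13 [0.0, 0.0267, -0.0267] [0.0, 0.0, 0.0]
14 [0.0, 0.03, -0.0] [0.0, 0.0, 0.0]
15 [0.0, 0.03, -0.0] [0.0, 0.0, 0.0]
```

View pics/w1.png

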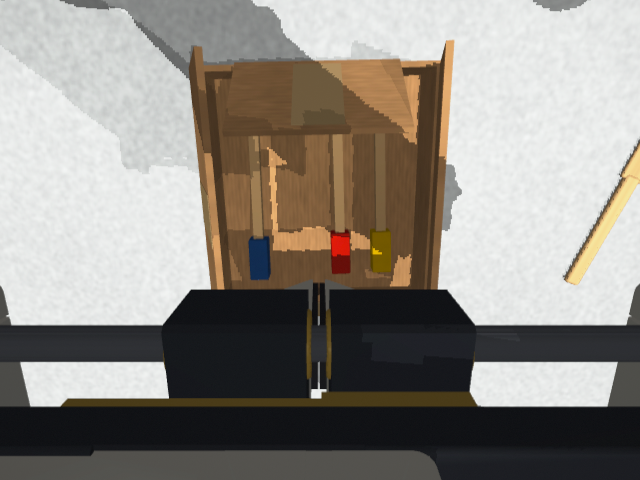

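Call:
drive_tool:
  gripper: [0,0,0,0,0]
  translation:
    - [0.0005,0,0.0545]
    - [0,0,0.0545]
    - [0,0,0.0545]
    - [0,-0.03,-0.0015]
    - [0,-0.03,-0.0015]
  delta_rot:
    - [0,0,0]
    - [0,0,0]
    - [0,0,0]
    - [0,0,0]
    - [0,0,0]

```text
clock: 3.72
ee_pos: [0.4872, -0.2072, 0.1074]
eef_rot: [-0.001, 0.673, 0.74, -0.0]
wrist_force: [0.5, -0.6, 0.8]
finger_gap: 0.007
grip_force: 0.3
```

Call:
drive_tool:
  gripper: [0,0,0,0,0]
  translation:
    - [0,-0.0285,-0.017]
    - [0,-0.03,0.005]
    - [0,-0.02,0.02]
    - [0,-0.015,0.02]
    - [0,-0.005,0.0055]
  delta_rot:
    - [0,0,0]
    - [0,0,0]
    - [0,0,0]
    - [0,0,0]
    - [0,0,0]

```text
clock: 4.35
ee_pos: [0.3892, -0.2165, 0.0743]
eef_rot: [-0.001, 0.673, 0.739, 0.0]
wrist_force: [1.5, 1.3, 2.6]
finger_gap: 0.005
grip_force: 2.3
```

Call:
drive_tool:
  gripper: [0,0,0,0,0]
  translation:
    - [0,0,0]
    - [0,0.0185,-0.0455]
    - [0,0.04,-0.05]
    - [0,0.05,-0.03]
    - [0,0.05,0]
  delta_rot:
    - [0,0,0]
    - [0,0,0]
    - [0,0,0]
    - [0,0,0]
    - [0,0,0]

```text
clock: 4.97
ee_pos: [0.5509, -0.2032, 0.2029]
eef_rot: [0.003, 0.673, 0.74, 0.002]
wrist_force: [-0.3, -0.3, 0.3]
finger_gap: 0.002
grip_force: 0.0
```

```bash
python3 - <<'E'
from h import *
print(cur()[0])
spots(["flap_front"],"top")
D=down(95.4);z=.0
print("back");e=plan([(car(.03,0,.2),D),(car(.03,0,.107),D,2),
 (car(.06,0,.108),D,1),(car(.0885,0,.125),D),(car(.1185,0,.12),D),(car(.1385,0,.10),D),(car(.1535,0,.08),D),(car(.1585,0,.0745),D,2),
 (car(.14,0,.12),D),(car(.07,0,.2),D,2),(car(0,0,.2),D,2)])
E
```

```text
[ 0.55094845 -0.20322357  0.20294274]
top flap_front [([0.388, -0.148, 0.069], 0.57)]
back
0 [-0.0038, 0.0244, -0.0] [0.2, 0.1, 0.29]
1 [-0.0, -0.0, 0.0465] [0.0, 0.0, 0.0]
2 [-0.0, -0.0, 0.0465] [0.0, 0.0, 0.0]
3 [-0.0, 0.03, -0.001] [0.0, 0.0, 0.0]
4 [-0.0, 0.0285, -0.017] [0.0, 0.0, 0.0]
5 [-0.0, 0.03, 0.005] [0.0, 0.0, 0.0]
6 [-0.0, 0.02, 0.02] [0.0, 0.0, 0.0]
7 [-0.0, 0.015, 0.02] [0.0, 0.0, 0.0]
8 [-0.0, 0.0025, 0.0027] [0.0, 0.0, 0.0]
9 [-0.0, 0.0025, 0.0028] [0.0, 0.0, 0.0]
10 [-0.0, -0.0185, -0.0455] [0.0, 0.0, 0.0]
11 [-0.0, -0.035, -0.04] [0.0, 0.0, 0.0]
12 [-0.0, -0.035, -0.04] [0.0, 0.0, 0.0]
13 [-0.0, -0.035, -0.0] [0.0, 0.0, 0.0]
14 [-0.0, -0.035, -0.0] [0.0, 0.0, 0.0]
```

Call:
drive_tool:
  gripper: [0,0,0,0,0]
  translation:
    - [-0.004,0.0245,0]
    - [0,0,0.0465]
    - [0,0,0.0465]
    - [0,0.03,-0.001]
    - [0,0.0285,-0.017]
  delta_rot:
    - [0,0,0.3]
    - [0,0,0]
    - [0,0,0]
    - [0,0,0]
    - [0,0,0]

```text
clock: 5.7
ee_pos: [0.6297, -0.1993, 0.123]
eef_rot: [-0.001, 0.676, 0.737, -0.001]
wrist_force: [0.1, -1.3, 0.2]
finger_gap: 0.002
grip_force: 0.2
```

Call:
drive_tool:
  gripper: [0,0,0,0,0]
  translation:
    - [0,0.03,0.005]
    - [0,0.02,0.02]
    - [0,0.015,0.02]
    - [0,0.005,0.0055]
    - [0,0,0]
  delta_rot:
    - [0,0,0]
    - [0,0,0]
    - [0,0,0]
    - [0,0,0]
    - [0,0,0]

```text
clock: 6.32
ee_pos: [0.6997, -0.1939, 0.0739]
eef_rot: [-0.0, 0.675, 0.737, -0.0]
wrist_force: [0.3, -1.1, 0.1]
finger_gap: 0.002
grip_force: 0.0
```

Call:
drive_tool:
  gripper: [0,0,0,0,0]
  translation:
    - [0,-0.0185,-0.0455]
    - [0,-0.035,-0.04]
    - [0,-0.035,-0.04]
    - [0,-0.035,0]
    - [0,-0.035,0]
  delta_rot:
    - [0,0,0]
    - [0,0,0]
    - [0,0,0]
    - [0,0,0]
    - [0,0,0]

```text
clock: 6.95
ee_pos: [0.5407, -0.2085, 0.2006]
eef_rot: [0.001, 0.676, 0.737, 0.001]
wrist_force: [-0.4, -0.5, 0.1]
finger_gap: 0.002
grip_force: 0.0
```

Call:
drive_tool:
  gripper: [0,0,0,0,0]
  translation:
    - [0,0,0.05]
    - [0,0,0.05]
    - [0.04,0,0]
    - [0.035,0,-0.012]
    - [0.0325,0,-0.008]
  delta_rot:
    - [0,0,0]
    - [0,0,0]
    - [0,0,0]
    - [0,0,0]
    - [0,0,0]

```text
clock: 7.58
ee_pos: [0.5323, -0.1003, 0.1202]
eef_rot: [0.001, 0.676, 0.737, 0.0]
wrist_force: [0.6, -1.3, -0.4]
finger_gap: 0.005
grip_force: 0.2
```

Call:
drive_tool:
  gripper: [0,0,0,0,0]
  translation:
    - [0.03,0,0.005]
    - [0.02,0,0.02]
    - [0.015,0,0.018]
    - [0.005,0,0.0045]
    - [0,0,0]
  delta_rot:
    - [0,0,0]
    - [0,0,0]
    - [0,0,0]
    - [0,0,0]
    - [0,0,0]

```text
clock: 8.2
ee_pos: [0.5271, -0.0337, 0.0742]
eef_rot: [0.002, 0.676, 0.736, 0.001]
wrist_force: [-6.9, -6.0, 22.4]
finger_gap: 0.004
grip_force: 11.5
```

Call:
drive_tool:
  gripper: [0,0,0,0,0]
  translation:
    - [-0.01,0,-0.045]
    - [-0.04,0,-0.045]
    - [-0.043,0,-0.0375]
    - [-0.043,0,0]
    - [-0.043,0,0]
  delta_rot:
    - [0,0,0]
    - [0,0,0]
    - [0,0,0]
    - [0,0,0]
    - [0,0,0]

```text
clock: 8.82
ee_pos: [0.5421, -0.2111, 0.2008]
eef_rot: [0.001, 0.676, 0.737, 0.001]
wrist_force: [0.1, 0.8, -0.3]
finger_gap: 0.005
grip_force: 0.0
```

```bash
python3 - <<'E'
from h import *
print(cur()[0], car(0,0,.2))
spots(["flap_front","flap_back","flap_left","flap_right"],"top")
D=down(95.4)
plan([(car(0,0,.2),D),(car(0,0,.1),D)])
E
```

```text
[ 0.54210793 -0.21108835  0.2008171 ] [ 0.548 -0.205  0.2  ]
top flap_front [([0.391, -0.149, 0.067], 0.76)]
top flap_back [([0.703, -0.169, 0.074], 0.89)]
top flap_left [([0.529, -0.049, 0.07], 0.63)]
top flap_right []
0 [0.0038, 0.0066, -0.0005] [0.03, -0.03, -0.45]
1 [-0.0, 0.0, 0.05] [0.0, 0.0, 0.0]
2 [-0.0, 0.0, 0.05] [0.0, 0.0, 0.0]
```

Call:
drive_tool:
  gripper: [0,0,0,0,0]
  translation:
    - [0.004,0.0065,0.05]
    - [0,0,0.05]
    - [-0.04,0,0]
    - [-0.035,0,-0.012]
    - [-0.0325,0,-0.008]
  delta_rot:
    - [0,0,0]
    - [0,0,0]
    - [0,0,0]
    - [0,0,0]
    - [0,0,0]

```text
clock: 9.7
ee_pos: [0.558, -0.3111, 0.1194]
eef_rot: [-0.0, 0.675, 0.738, 0.0]
wrist_force: [0.4, 1.5, -0.7]
finger_gap: 0.006
grip_force: 0.4
```

Call:
drive_tool:
  gripper: [0,0,0,0,0]
  translation:
    - [-0.03,0,0.005]
    - [-0.02,0,0.02]
    - [-0.015,0,0.018]
    - [-0.005,0,0.003]
    - [0,0,0]
  delta_rot:
    - [0,0,0]
    - [0,0,0]
    - [0,0,0]
    - [0,0,0]
    - [0,0,0]

```text
clock: 10.32
ee_pos: [0.5642, -0.3754, 0.0753]
eef_rot: [-0.004, 0.674, 0.738, 0.004]
wrist_force: [-12.8, 22.4, 38.1]
finger_gap: 0.008
grip_force: 21.4
```

Call:
drive_tool:
  gripper: [0,0,0,0,0]
  translation:
    - [0.01,0,-0.055]
    - [0,0,-0.06]
    - [0,0,-0.05]
    - [0,0,0]
    - [0,0,0]
  delta_rot:
    - [0,0,0]
    - [0,0,0]
    - [0,0,0]
    - [0,0,0]
    - [0,0,0]

```text
clock: 10.95
ee_pos: [0.563, -0.3704, 0.2373]
eef_rot: [-0.001, 0.675, 0.738, 0.0]
wrist_force: [0.1, 0.5, -1.1]
finger_gap: 0.003
grip_force: 0.0
```

```bash
python3 - <<'E'
from h import *
p,r=cur();print(p,r.apply([1,0,0]))
f=viewer.grab_frame("wrist");cv2.imwrite("pics/w2.png",f)
i=viewer.camera_info("wrist")
T=np.array(i["pose"])
for d in spotter.spot_in("bar1","wrist"): print(w("",d["at"],T).round(4),d["confidence"])
hsv=cv2.cvtColor(f,cv2.COLOR_BGR2HSV)
for n,lo,hi in[("blue",(105,120,20),(130,255,255)),("red",(0,200,60),(5,255,255)),("yellow",(23,190,60),(32,255,255))]:
    m=cv2.inRange(hsv,lo,hi);nn,l,s,c=cv2.connectedComponentsWithStats(m);
    k=1+np.argmax(s[1:,4]);print(n,s[k],c[k].round(1))
    q=cv2.boxPoints(cv2.minAreaRect(np.argwhere(l==k)[:,::-1].astype(np.float32)));print(q.round(1).tolist(),[ray("",*a,.023,i).round(4).tolist() for a in q])
t=viewer.grab_frame("top");a=cv2.resize(t[150:340,350:560],None,fx=3.5,fy=3.1);cv2.imwrite("pics/t2.png",cv2.convertScaleAbs(a,alpha=1.6))
E
```

```text
[ 0.56300479 -0.370361    0.23725007] [-0.08848166  0.99607699  0.00127843]
[ 0.4891 -0.2609  0.0234] 0.88
[ 0.6121 -0.2451  0.0257] 0.88
[ 0.5653 -0.2495  0.0255] 0.61
[ 0.5534 -0.2622  0.0629] 0.58
blue [ 232   72   27   54 1282] [245.4  98.7]
[[231.8000030517578, 72.30000305175781], [256.20001220703125, 70.9000015258789], [259.20001220703125, 124.9000015258789], [234.8000030517578, 126.19999694824219]] [[0.4761, -0.2559, 0.023], [0.4973, -0.2529, 0.023], [0.5021, -0.298, 0.023], [0.4802, -0.3011, 0.023]]
red [ 332   64   23   55 1221] [343.2  90.3]
[[332.0, 64.0], [354.0, 64.0], [354.0, 118.0], [332.0, 118.0]] [[0.5628, -0.2415, 0.023], [0.5819, -0.2398, 0.023], [0.5869, -0.2845, 0.023], [0.5672, -0.2862, 0.023]]
yellow [ 379   61   26   56 1326] [391.7  88.5]
[[379.0, 61.0], [404.0, 61.0], [404.0, 116.0], [379.0, 116.0]] [[0.6032, -0.2355, 0.023], [0.6248, -0.2336, 0.023], [0.6315, -0.2788, 0.023], [0.6091, -0.2808, 0.023]]
```

View pics/w2.png

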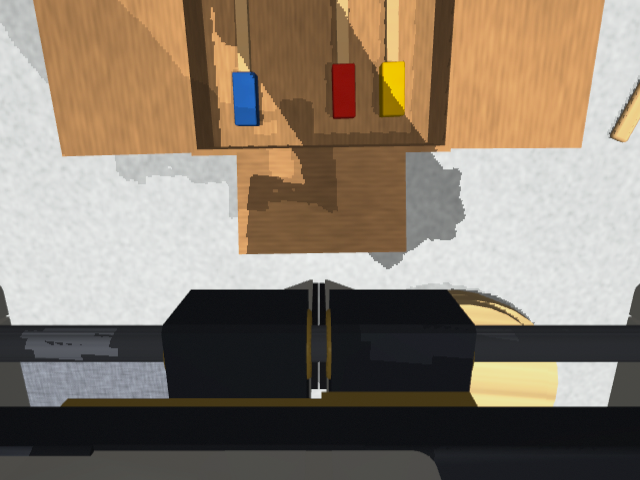

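```bash
python3 - <<'E'
from h import *
D=down(95.5,2)
plan([((.489,-.279,.14),D),((.489,-.279,.04),D,2),((.489,-.279,.0145),D,1)])
E
```

```text
0 [0.0325, -0.0216, 0.0322] [-0.04, -0.7, -0.16]
1 [0.033, -0.0216, 0.0318] [-0.04, -0.7, -0.16]
2 [0.0334, -0.0215, 0.0314] [-0.04, -0.7, -0.16]
3 [0.0018, 0.0, 0.05] [0.0, 0.0, 0.01]
4 [0.0017, 0.0, 0.0499] [0.0, 0.0, 0.01]
5 [0.0009, 0.0, 0.0255] [0.0, 0.0, -0.01]
```

View pics/t2.png

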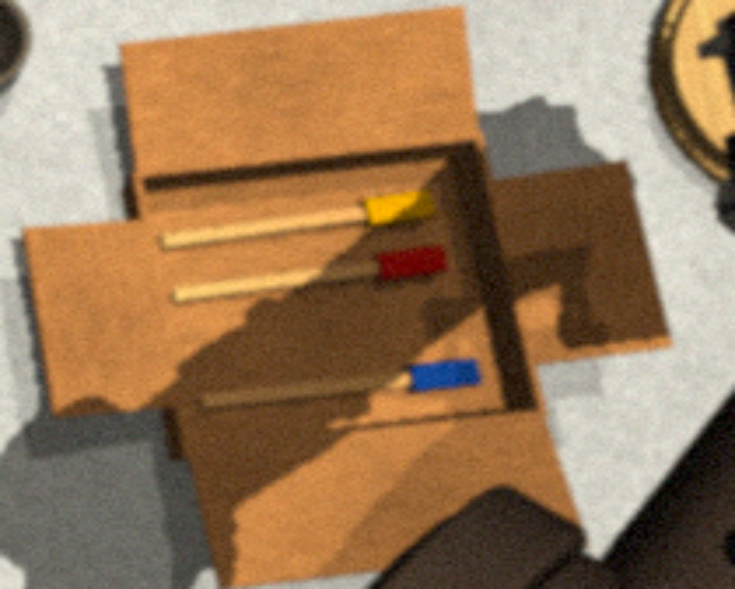

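All four flaps lie folded back; the three bars (blue, red, yellow) are in clear view. Now blue.

Call:
drive_tool:
  gripper: [0.3,0.3,0.3,0.3,0.3]
  translation:
    - [0.0325,-0.0215,0.032]
    - [0.033,-0.0215,0.032]
    - [0.0335,-0.0215,0.0315]
    - [0.002,0,0.05]
    - [0.0015,0,0.05]
  delta_rot:
    - [0,-0.7,-0.2]
    - [0,-0.7,-0.2]
    - [0,-0.7,-0.1]
    - [0,0,0]
    - [0,0,0]

```text
clock: 11.72
ee_pos: [0.4893, -0.279, 0.0394]
eef_rot: [0.013, 0.672, 0.741, -0.012]
wrist_force: [1.7, -0.4, 0.2]
finger_gap: 0.302
grip_force: 0.0
```

Call:
drive_tool:
  gripper: [0.3,0.3]
  translation:
    - [0.0005,0,0.0135]
    - [0,0,0.012]
  delta_rot:
    - [0,0,0]
    - [0,0,0]

```text
clock: 11.98
ee_pos: [0.4898, -0.2812, 0.0156]
eef_rot: [0.014, 0.672, 0.74, -0.013]
wrist_force: [-0.2, 0.2, 0.9]
finger_gap: 0.299
grip_force: 0.0
```

Call:
drive_tool:
  gripper: [0.1,0.1,0.1,0.1,0.1]
  translation:
    - [0,0,0]
    - [0,0,0]
    - [0,0,0]
    - [0,0,0]
    - [0,0,-0.01]
  delta_rot:
    - [0,0,0]
    - [0,0,0]
    - [0,0,0]
    - [0,0,0]
    - [0,0,0]
  force: 30

```text
clock: 12.6
ee_pos: [0.4892, -0.2801, 0.0258]
eef_rot: [0.013, 0.672, 0.74, -0.012]
wrist_force: [0.6, -1.2, -0.5]
finger_gap: 0.215
grip_force: 30.0
```

```bash
python3 - <<'E'
from h import *
s=robot.sense();print(cur()[0],s["finger_gap"],s["grip_force"],s["wrist_force"])
# slot 1: grasp 24.5mm behind shoulder; tip 165mm ahead. approach: tip 20 before face
D=down(95.5,2);E=down(90-3.7)
plan([(cur()[0]+[0,0,.20],D),(rak(-.069,-.26,.21),E)],step=.06)
E
```

```text
[ 0.48924965 -0.28009381  0.02583922] 0.21480477432872014 29.98930424451828 [ 0.60423024 -1.17243312 -0.50788495]
0 [-0.0018, -0.0, -0.05] [-0.01, 0.02, 0.0]
1 [-0.0018, -0.0001, -0.0499] [-0.01, 0.02, 0.0]
2 [-0.0018, -0.0, -0.05] [-0.01, 0.02, 0.0]
3 [-0.0017, -0.0, -0.05] [-0.01, 0.02, 0.0]
4 [0.0479, -0.0023, 0.0023] [0.04, 0.5, 2.3]
5 [0.0478, -0.0043, 0.0027] [0.04, 0.5, 2.3]
6 [0.0476, -0.0062, 0.0032] [0.04, 0.5, 2.3]
7 [0.0472, -0.008, 0.0035] [0.04, 0.5, 2.3]
```

Call:
drive_tool:
  gripper: [0.1,0.1,0.1,0.1,0.1]
  translation:
    - [-0.002,0,-0.05]
    - [-0.0015,0,-0.05]
    - [-0.002,0,-0.05]
    - [-0.0015,0,-0.05]
    - [0.048,-0.002,0.0025]
  delta_rot:
    - [0,0,0]
    - [0,0,0]
    - [0,0,0]
    - [0,0,0]
    - [0,0.5,2.3]

```text
clock: 13.22
ee_pos: [0.4846, -0.2367, 0.2265]
eef_rot: [0.015, 0.689, 0.724, -0.008]
wrist_force: [-0.3, 0.9, -1.1]
finger_gap: 0.214
grip_force: 30.0
```

Call:
drive_tool:
  gripper: [0.1,0.1,0.1,0.1]
  translation:
    - [0.048,-0.0045,0.0025]
    - [0.0475,-0.006,0.003]
    - [0.047,-0.008,0.0035]
    - [0,0,0]
  delta_rot:
    - [0,0.5,2.3]
    - [0,0.5,2.3]
    - [0,0.5,2.3]
    - [0,0,0]

```text
clock: 13.72
ee_pos: [0.4616, -0.0867, 0.2098]
eef_rot: [0.0, 0.728, 0.686, 0.001]
wrist_force: [0.3, -1.0, -0.2]
finger_gap: 0.214
grip_force: 30.0
```

```bash
python3 - <<'E'
from h import *
s=robot.sense();p,r=cur();print(p,rak(-.069,-.26,.21),r.as_matrix().round(3).tolist(),s["finger_gap"])
T=np.array(viewer.camera_info("wrist")["pose"])
f=viewer.grab_frame("wrist");cv2.imwrite("pics/w3.png",f);np.save("T3.npy",T)
for q in("slot1","slot4","bar1_tip","bar1"):
  for d in spotter.spot_in(q,"wrist"): print(q,w("",d["at"],T).round(4),round(d["confidence"],2))
for P in(rak(-.069,0,.14),rak(.069,0,.14),rak(-.0765,0,.1475),rak(-.095,0,.172),rak(.095,0,.172)): print(proj("wrist",P).round(1))
print("tip",proj("wrist",p+r.apply([.166,0,0])).round(1))
E
```

```text
[ 0.46161052 -0.0866755   0.20978849] [ 0.46166542 -0.09050533  0.21      ] [[0.059, 0.998, 0.002], [0.998, -0.059, 0.001], [0.001, 0.002, -1.0]] 0.21400269338606184
bar1_tip [ 0.4641 -0.0347  0.2152] 0.96
bar1_tip [ 0.5391 -0.0378  0.0732] 0.74
bar1_tip [ 0.5786 -0.1082  0.0664] 0.65
bar1_tip [ 0.3992 -0.1149  0.0718] 0.44
bar1 [ 0.5537 -0.1329  0.0168] 0.82
bar1 [ 0.4664 -0.0368  0.2133] 0.62
bar1 [ 0.5986 -0.1335  0.0181] 0.58
[ 314.8 -327.2]
[ 636.7 -326.8]
[ 296.4 -347.5]
[ 240.  -428.5]
[ 781.6 -427.6]
tip [ 311.2 -187.6]
```

View pics/w3.png

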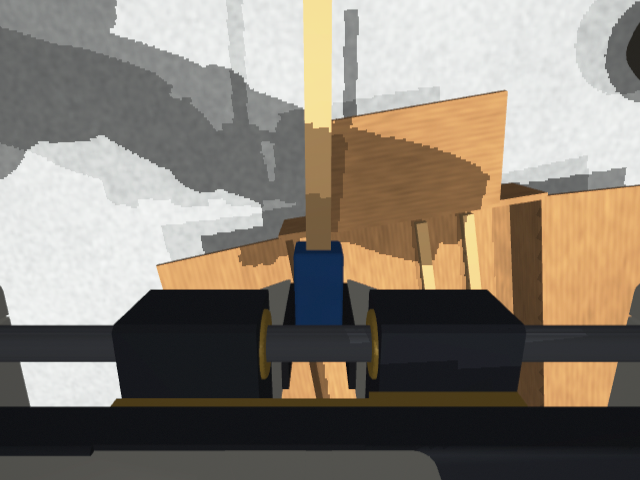

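```bash
python3 - <<'E'
from h import *
plan([(rak(0.01,-.01,.31),down(86.3))],step=.06)
E
```

```text
0 [0.0503, 0.0156, -0.02] [0.04, 0.02, -0.02]
1 [0.0502, 0.0156, -0.02] [0.04, 0.02, -0.02]
2 [0.0503, 0.0156, -0.0199] [0.04, 0.02, -0.02]
3 [0.0503, 0.0157, -0.02] [0.04, 0.02, -0.02]
4 [0.0502, 0.0156, -0.02] [0.04, 0.02, -0.02]
```

Call:
drive_tool:
  gripper: [0.1,0.1,0.1,0.1,0.1]
  translation:
    - [0.03,0.0155,-0.03]
    - [0.055,0.0155,-0.03]
    - [0.055,0.0155,-0.02]
    - [0.055,0.0155,-0.01]
    - [0.055,0.0155,-0.01]
  delta_rot:
    - [0,0,0]
    - [0,0,0]
    - [0,0,0]
    - [0,0,0]
    - [0,0,0]

```text
clock: 14.6
ee_pos: [0.556, 0.1529, 0.3095]
eef_rot: [0.002, 0.73, 0.683, 0.001]
wrist_force: [0.5, 0.1, -0.7]
finger_gap: 0.214
grip_force: 30.0
```

Call:
drive_tool:
  gripper: [0.1,0.1]
  translation:
    - [0,0,0]
    - [0,0,0]
  delta_rot:
    - [0,0,0]
    - [0,0,0]

```text
clock: 14.85
ee_pos: [0.5552, 0.1507, 0.3085]
eef_rot: [0.002, 0.73, 0.683, -0.0]
wrist_force: [0.1, -0.7, -0.4]
finger_gap: 0.208
grip_force: 30.0
```

```bash
python3 - <<'E'
from h import *
import json
p,r=cur();print(p)
i=viewer.camera_info("wrist");json.dump({k:np.array(v).tolist() for k,v in i.items()},open("i4.json","w"))
f=viewer.grab_frame("wrist");cv2.imwrite("pics/w4.png",f)
for x,y in((-.095,0),(.095,0),(-.095,.012),(.095,.012),(-.095,.1),(.095,.1)):print(x,y,proj("wrist",rak(x,y,.172)).round(1))
print("tip",proj("wrist",p+r.apply([.166,0,0])).round(1))
E
```

```text
[0.55520956 0.15069996 0.30854769]
-0.095 0 [181.6 210.5]
0.095 0 [431.5 209.7]
-0.095 0.012 [180.  194.8]
0.095 0.012 [432.7 194. ]
-0.095 0.1 [167.4  68.3]
0.095 0.1 [442.4  67.5]
tip [ 318.4 -169.4]
```

View pics/w4.png

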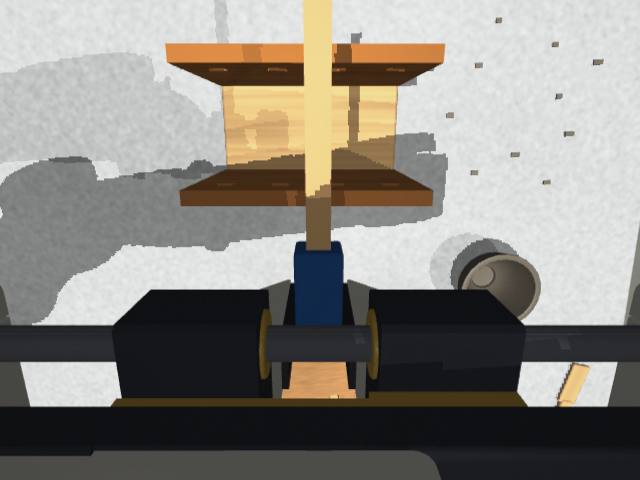

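```bash
python3 - <<'E'
from h import *
import json
i=json.load(open("i4.json"));f=cv2.imread("pics/w4.png").astype(int)
b,g,r=[f[...,k] for k in range(3)]
m=(r-b>90)&(r>120)   # orange top faces
P=[]
for nm,rows in(("near",(186,214)),("far",(36,70))):
    F=[];B=[]
    for c in list(range(200,295,5))+list(range(345,420,5)):
        col=np.where(m[rows[0]:rows[1],c])[0]+rows[0]
        if len(col)>5:F.append((c,col.max()+.5));B.append((c,col.min()-.5))
    pf=np.polyfit(*np.array(F).T,1);pb=np.polyfit(*np.array(B).T,1)
    mid=int((pf[1]+pb[1])/2+300*pf[0]); cs=[np.where(m[q,120:480])[0]+120 for q in range(mid-3,mid+4)]
    L=np.median([c.min()-.5 for c in cs]);Rr=np.median([c.max()+.5 for c in cs])
    print(nm,pf,pb,L,Rr)
    for e in(pf,pb):
        print([ray("",u,np.polyval(e,u),.172,i).round(4).tolist() for u in(200,L,Rr,420)])
    print("ends", [ray("",u,mid,.172,i).round(4).tolist() for u in(L,Rr)])
# shaft edges
for q in(5,60,120,180,235):
    row=f[q];mm=(row[:,2]-row[:,0]>40)&(np.arange(640)>290)&(np.arange(640)<345)
    c=np.where(mm)[0];print(q,c.min(),c.max(),len(c))
fo=240/np.tan(np.radians(i["vertical_fov"])/2)
T=np.linalg.inv(np.array(i["pose"]));p0,r0=np.array([.5552,.1507,.3085]),Rt([.002,.73,.683,0])
for s in(.03,.05,.08,.1):
    for zz in(-.004,0,.004):
        a=T[:3,:3]@(p0+r0.apply([s,0,-zz-.005]))+T[:3,3];print(s,zz,"row",round(i["cy"]-fo*a[1]/-a[2],1),"w",round(fo*.01/-a[2],1),end="; ")
E
```

```text
Traceback (most recent call last):
TypeError: polyfit() missing 2 required positional arguments: 'y' and 'deg'
```

```bash
cat > fit.py <<'E'
from h import *
import json
i=json.load(open("i4.json"));f=cv2.imread("pics/w4.png").astype(int)
print(f[198,220:223].tolist(),f[52,220:223].tolist(),f[178,220].tolist(),f[215,220].tolist())
b,g,r=[f[...,k] for k in range(3)]
m=(r-b>60)&(r>105)
for nm,rows in(("near",(184,214)),("far",(36,70))):
    F=[];B=[]
    for c in list(range(200,295,5))+list(range(345,420,5)):
        col=np.where(m[rows[0]:rows[1],c])[0]+rows[0]
        if len(col)>5:F.append((c,col.max()+.5));B.append((c,col.min()-.5))
    if not F: print(nm,"none");continue
    F=np.array(F);B=np.array(B)
    pf=np.polyfit(F[:,0],F[:,1],1);pb=np.polyfit(B[:,0],B[:,1],1)
    mid=int((pf[1]+pb[1])/2+300*pf[0]); cs=[np.where(m[q,120:480])[0]+120 for q in range(mid-3,mid+4)]
    L=np.median([c.min()-.5 for c in cs]);Rr=np.median([c.max()+.5 for c in cs])
    print(nm,pf,pb,L,Rr)
    for e in(pf,pb): print([ray("",u,np.polyval(e,u),.172,i).round(4).tolist() for u in(L,Rr)])
    print("ends", [ray("",u,mid,.172,i).round(4).tolist() for u in(L,Rr)])
for q in(5,60,120,180,235):
    row=f[q];mm=(row[:,2]-row[:,0]>40)&(np.arange(640)>290)&(np.arange(640)<345)
    c=np.where(mm)[0];print(q,c.min(),c.max(),len(c))
fo=240/np.tan(np.radians(i["vertical_fov"])/2)
T=np.linalg.inv(np.array(i["pose"]));p0,r0=np.array([.5552,.1507,.3085]),Rt([.002,.73,.683,0])
for s in(.03,.05,.08,.1):
    for zz in(-.004,0,.004):
        a=T[:3,:3]@(p0+r0.apply([s,0,-zz-.005]))+T[:3,3];print(s,zz,"row",round(i["cy"]-fo*a[1]/-a[2],1),"w",round(fo*.01/-a[2],1),end="; ")
E
python3 fit.py
```

```text
[[29, 58, 91], [30, 58, 92], [31, 58, 92]] [[71, 142, 222], [70, 141, 222], [70, 141, 222]] [21, 41, 65] [132, 132, 129]
near [9.81435359e-16 2.05500000e+02] [8.84631911e-16 1.90500000e+02] 286.5 432.5
[[0.5325, 0.1696, 0.172], [0.6429, 0.1622, 0.172]]
[[0.5336, 0.1809, 0.172], [0.6428, 0.1736, 0.172]]
ends [[0.5331, 0.176, 0.172], [0.6428, 0.1687, 0.172]]
far [-6.08201466e-03  6.67935077e+01] [4.08340904e-03 4.19622441e+01] 165.5 444.5
[[0.458, 0.2725, 0.172], [0.65, 0.2608, 0.172]]
[[0.4605, 0.2868, 0.172], [0.6497, 0.2736, 0.172]]
ends [[0.4595, 0.2811, 0.172], [0.6498, 0.2685, 0.172]]
5 303 331 29
60 291 344 54
120 291 344 54
180 291 343 49
235 307 329 23
0.03 -0.004 row 238.4 w 24.1; 0.03 0 row 241.0 w 24.7; 0.03 0.004 row 243.8 w 25.3; 0.05 -0.004 row 190.3 w 25.0; 0.05 0 row 191.8 w 25.6; 0.05 0.004 row 193.4 w 26.2; 0.08 -0.004 row 111.6 w 26.3; 0.08 0 row 111.2 w 27.0; 0.08 0.004 row 110.7 w 27.7; 0.1 -0.004 row 54.2 w 27.3; 0.1 0 row 52.2 w 28.1; 0.1 0.004 row 50.1 w 28.8;
```

```bash
sed -i 's/^RC=.*/RC=np.array([.548,.1687,0]);RY=np.radians(-3.8)/' h.py; python3 - <<'E'
from h import *
E=down(86.2)
plan([(rak(-.069,-.195,.27),E),(rak(-.069,-.195,.14),E)],step=.06)
E
```

```text
0 [-0.0442, -0.0193, 0.0097] [0.04, 0.03, -0.02]
1 [-0.0443, -0.0193, 0.0097] [0.04, 0.03, -0.02]
2 [-0.0442, -0.0193, 0.0097] [0.04, 0.03, -0.02]
3 [-0.0443, -0.0193, 0.0097] [0.04, 0.03, -0.02]
4 [0.0, 0.0, 0.0433] [0.0, 0.0, 0.0]
5 [0.0, 0.0, 0.0434] [0.0, 0.0, 0.0]
6 [0.0001, 0.0, 0.0433] [0.0, 0.0, 0.0]
```

Call:
drive_tool:
  gripper: [0.1,0.1,0.1,0.1,0.1]
  translation:
    - [-0.044,-0.0195,0.0095]
    - [-0.0445,-0.0195,0.0095]
    - [-0.044,-0.019,0.01]
    - [-0.0445,-0.019,0.0095]
    - [0,0,0.0435]
  delta_rot:
    - [0,0,0]
    - [0,0,0]
    - [0,0,0]
    - [0,0,0]
    - [0,0,0]

```text
clock: 15.52
ee_pos: [0.4664, -0.0243, 0.2284]
eef_rot: [0.002, 0.732, 0.681, 0.003]
wrist_force: [1.9, 2.4, -1.6]
finger_gap: 0.213
grip_force: 30.0
```

Call:
drive_tool:
  gripper: [0.1,0.1,0.1,0.1]
  translation:
    - [0,0,0.0435]
    - [0,0,0.043]
    - [0,0,0]
    - [0,0,0]
  delta_rot:
    - [0,0,0]
    - [0,0,0]
    - [0,0,0]
    - [0,0,0]

```text
clock: 16.02
ee_pos: [0.4676, -0.0206, 0.1417]
eef_rot: [0.002, 0.73, 0.683, 0.001]
wrist_force: [0.5, -0.6, -0.0]
finger_gap: 0.213
grip_force: 30.0
```

```bash
python3 - <<'E'
from h import *
p,r=cur();print("err",r.inv().apply(rak(-.069,-.195,.14)-p).round(4),(r.inv()*down(86.2)).as_rotvec(degrees=True).round(2))
f=viewer.grab_frame("scene")
for s in(0,.026,.166): print(s,proj("scene",p+r.apply([s,0,0])).round(1))
tp=proj("scene",p+r.apply([.1,0,0])).astype(int)
T=np.array(viewer.camera_info("scene")["pose"])
for d in spotter.spot_in("bar1_tip","scene"): print(w("",d["at"],T).round(4),d["confidence"])
m=spotter.masks_of("bar1_tip","scene")
a=f[tp[1]-50:tp[1]+50,tp[0]-60:tp[0]+70];print("origin",tp-[60,50])
cv2.imwrite("pics/s5.png",cv2.convertScaleAbs(cv2.resize(a,None,fx=6,fy=6,interpolation=cv2.INTER_CUBIC),alpha=1.6))
E
```

```text
err [-0.0008 -0.0013  0.0017] [ 0.24  0.07 -0.02]
0 [259.8 212.3]
0.026 [270.2 210.6]
0.166 [325.3 202. ]
[0.4721 0.0845 0.1424] 0.69
[0.5775 0.2319 0.0479] 0.54
origin [239 156]
```

View pics/s5.png

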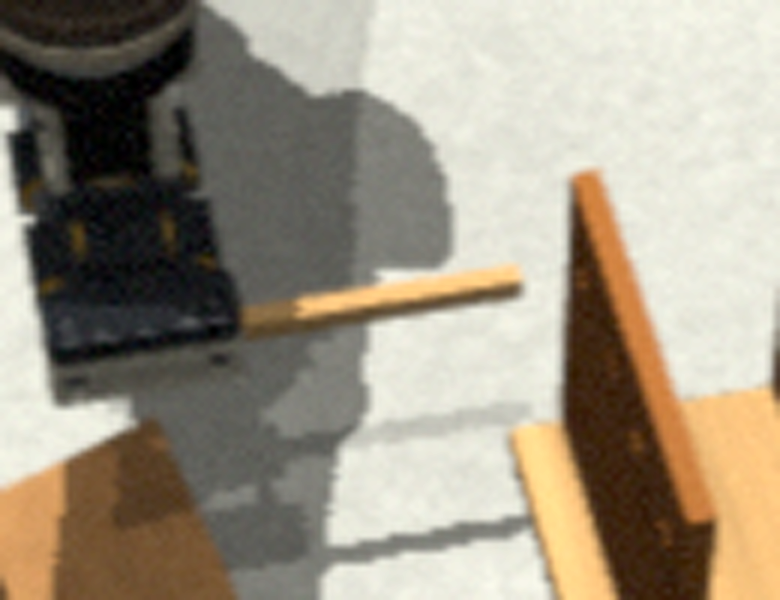

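Call:
drive_tool:
  gripper: [0.1,0.1,0.1,0.1,0.1]
  translation:
    - [-0.001,-0.0015,0.0015]
    - [0.01,0,0]
    - [0.015,0,0]
    - [0.015,0,0]
    - [0.015,0,0]
  delta_rot:
    - [0.2,0,0]
    - [0,0,0]
    - [0,0,0]
    - [0,0,0]
    - [0,0,0]

```text
clock: 16.8
ee_pos: [0.4691, 0.036, 0.1386]
eef_rot: [0.0, 0.729, 0.684, -0.001]
wrist_force: [0.8, -0.7, -0.2]
finger_gap: 0.216
grip_force: 3.0
```

```bash
cat > ck.py <<'E'
from h import *
import sys
x=float(sys.argv[1]) if len(sys.argv)>1 else None
p,r=cur();s=robot.sense();q=R.from_euler('z',-RY).apply(p-RC)
print("rack",q.round(4),"F",r.inv().apply(s["wrist_force"]).round(1),"rot err",(r.inv()*down(86.2)).as_rotvec(degrees=True).round(2),"gap",round(s["finger_gap"],3))
E
python3 ck.py
```

```text
rack [-0.0699 -0.1376  0.1386] F [-0.6  0.9  0.2] rot err [-0.04  0.08  0.15] gap 0.216
```

Call:
drive_tool:
  gripper: [0.1,0.1,0.1]
  translation:
    - [0,0,0]
    - [0,0,0]
    - [0,0,0]
  delta_rot:
    - [0,0,0]
    - [0,0,0]
    - [0,0,0]
  force: 30

```text
clock: 17.18
ee_pos: [0.4691, 0.0339, 0.1388]
eef_rot: [0.0, 0.73, 0.684, -0.001]
wrist_force: [-0.6, -0.3, -0.4]
finger_gap: 0.213
grip_force: 30.0
```

```bash
python3 ck.py; python3 - <<'E'
from h import *
p,r=cur()
f=viewer.grab_frame("scene")
for s in(.026,.166): print(s,proj("scene",p+r.apply([s,0,0])).round(1))
tp=proj("scene",p+r.apply([.1,0,0])).astype(int)
a=f[tp[1]-50:tp[1]+50,tp[0]-60:tp[0]+70]
g=viewer.grab_frame("wrist")[150:340,200:440]
o=np.hstack([cv2.resize(a,(520,400),interpolation=cv2.INTER_CUBIC),cv2.resize(g,(270,400))])
print("origin",tp-[60,50],"x4")
cv2.imwrite("pics/s6.png",cv2.convertScaleAbs(o,alpha=1.6))
E
```

```text
rack [-0.0698 -0.1398  0.1388] F [-0.4 -0.6  0.4] rot err [-0.03  0.09  0.04] gap 0.213
0.026 [291.7 207.4]
0.166 [346.  198.8]
origin [260 152] x4
```

View pics/s6.png

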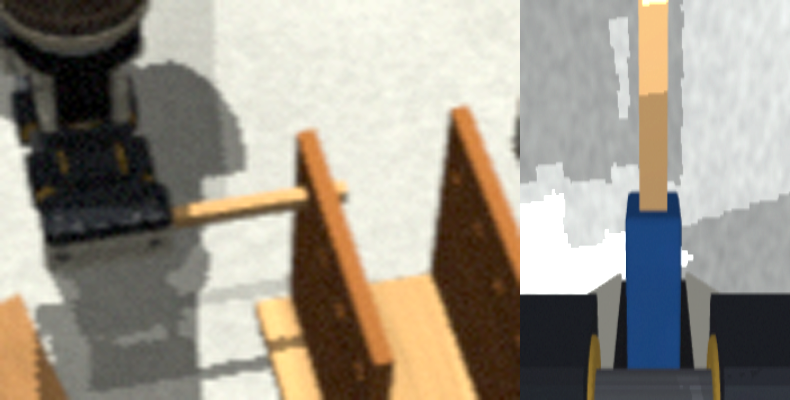

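Call:
drive_tool:
  gripper: [0.1,0.1,0.1,0.1,0.1]
  translation:
    - [0.015,0.0005,-0.001]
    - [0.015,0,0]
    - [0.015,0,0]
    - [0.015,0,0]
    - [0.01,0,0]
  delta_rot:
    - [0,0,0]
    - [0,0,0]
    - [0,0,0]
    - [0,0,0]
    - [0,0,0]

```text
clock: 17.9
ee_pos: [0.4741, 0.1057, 0.1395]
eef_rot: [0.0, 0.729, 0.684, -0.001]
wrist_force: [0.5, -0.1, 0.2]
finger_gap: 0.213
grip_force: 30.0
```

```bash
python3 ck.py
```

```text
rack [-0.0696 -0.0678  0.1395] F [-0.   0.5 -0.2] rot err [-0.04  0.08  0.17] gap 0.213
```

Call:
drive_tool:
  gripper: [0.1,0.1,0.1,0.1,0.1]
  translation:
    - [0.015,0,-0.0005]
    - [0.015,0,0]
    - [0.01,0,0]
    - [0.003,0,0]
    - [0,0,0]
  delta_rot:
    - [0,0,0]
    - [0,0,0]
    - [0,0,0]
    - [0,0,0]
    - [0,0,0]

```text
clock: 18.52
ee_pos: [0.4768, 0.1467, 0.14]
eef_rot: [0.0, 0.73, 0.684, -0.001]
wrist_force: [0.2, -1.8, -0.3]
finger_gap: 0.216
grip_force: 30.0
```

```bash
python3 ck.py
```

```text
rack [-0.0696 -0.0267  0.14  ] F [-1.8  0.3  0.3] rot err [-0.05  0.11  0.06] gap 0.216
```

Call:
drive_tool:
  gripper: [0.1,0.1,0.1]
  translation:
    - [0.002,0,0]
    - [0.002,0,0]
    - [0,0,0]
  delta_rot:
    - [0,0,0]
    - [0,0,0]
    - [0,0,0]

```text
clock: 18.9
ee_pos: [0.4767, 0.1469, 0.1399]
eef_rot: [0.001, 0.731, 0.682, -0.003]
wrist_force: [-1.5, -14.3, 3.6]
finger_gap: 0.213
grip_force: 30.0
```

```bash
python3 ck.py
```

```text
rack [-0.0697 -0.0265  0.1399] F [-14.4  -0.6  -3.5] rot err [-0.09  0.33 -0.12] gap 0.213
```

Call:
drive_tool:
  gripper: [0.1,0.45,0.45,0.45,0.45]
  translation:
    - [-0.004,0,0]
    - [0,0,0]
    - [0,0,0]
    - [0,0,-0.04]
    - [0,0,-0.06]
  delta_rot:
    - [0,0,0]
    - [0,0,0]
    - [0,0,0]
    - [0,0,0]
    - [0,0,0]

```text
clock: 19.52
ee_pos: [0.4759, 0.1476, 0.2402]
eef_rot: [0.0, 0.729, 0.684, -0.002]
wrist_force: [0.7, 0.5, 0.8]
finger_gap: 0.446
grip_force: 0.0
```

```bash
python3 ck.py; python3 - <<'E'
from h import *
plan([((.56,-.34,.25),down(95.5))],step=.06)
E
```

```text
rack [-0.0705 -0.0258  0.2402] F [ 0.6  0.7 -0.8] rot err [-0.17  0.2   0.13] gap 0.446
0 [-0.0535, 0.0128, -0.0009] [-0.02, 0.02, -1.02]
1 [-0.0537, 0.0118, -0.001] [-0.02, 0.02, -1.02]
2 [-0.0539, 0.0109, -0.001] [-0.02, 0.02, -1.02]
3 [-0.054, 0.0099, -0.0009] [-0.02, 0.02, -1.02]
4 [-0.0543, 0.009, -0.001] [-0.02, 0.02, -1.02]
5 [-0.0544, 0.008, -0.0011] [-0.02, 0.02, -1.02]
6 [-0.0545, 0.007, -0.001] [-0.02, 0.02, -1.02]
7 [-0.0547, 0.0061, -0.001] [-0.02, 0.02, -1.02]
8 [-0.0547, 0.005, -0.0011] [-0.02, 0.02, -1.02]
```

Call:
drive_tool:
  gripper: [0.3,0.3,0.3,0.3,0.3]
  translation:
    - [-0.0535,0.013,-0.001]
    - [-0.0535,0.012,-0.001]
    - [-0.054,0.011,-0.001]
    - [-0.054,0.01,-0.001]
    - [-0.054,0.009,-0.001]
  delta_rot:
    - [0,0,-1]
    - [0,0,-1]
    - [0,0,-1]
    - [0,0,-1]
    - [0,0,-1]

```text
clock: 20.15
ee_pos: [0.5245, -0.1243, 0.2456]
eef_rot: [0.0, 0.698, 0.716, -0.0]
wrist_force: [-0.5, 0.5, 0.1]
finger_gap: 0.298
grip_force: 0.0
```

Call:
drive_tool:
  gripper: [0.3,0.3,0.3,0.3,0.3]
  translation:
    - [-0.0545,0.008,-0.001]
    - [-0.0545,0.007,-0.001]
    - [-0.0545,0.006,-0.001]
    - [-0.055,0.005,-0.001]
    - [0,0,0]
  delta_rot:
    - [0,0,-1]
    - [0,0,-1]
    - [0,0,-1]
    - [0,0,-1]
    - [0,0,0]

```text
clock: 20.78
ee_pos: [0.5591, -0.3456, 0.2495]
eef_rot: [0.001, 0.676, 0.737, -0.002]
wrist_force: [-0.2, 1.6, 0.3]
finger_gap: 0.305
grip_force: 0.0
```

```bash
cat > find.py <<'E'
from h import *
import sys
f=viewer.grab_frame("wrist");cv2.imwrite("pics/%s.png"%sys.argv[1],f);i=viewer.camera_info("wrist")
hsv=cv2.cvtColor(f,cv2.COLOR_BGR2HSV);out={}
for n,rg in[("blue",[((105,120,20),(130,255,255))]),("red",[((0,200,50),(5,255,255)),((175,200,50),(180,255,255))]),("yellow",[((22,180,50),(33,255,255))])]:
    m=sum(cv2.inRange(hsv,*a) for a in rg);nn,l,s,c=cv2.connectedComponentsWithStats(m)
    if nn<2 or s[1:,4].max()<300: print(n,"no");continue
    k=1+np.argmax(s[1:,4]);q=cv2.boxPoints(cv2.minAreaRect(np.argwhere(l==k)[:,::-1].astype(np.float32)))
    W=np.array([ray("",*a,.024,i) for a in q]);W=W[np.argsort(W[:,1])]
    e,sh=W[:2].mean(0),W[2:].mean(0);d=sh-e
    print(n,s[k].tolist(),"end",e.round(4),"shoulder",sh.round(4),"len",round(np.linalg.norm(d),4),"az",round(np.degrees(np.arctan2(d[1],d[0])),1))
T=np.array(i["pose"])
for d in spotter.spot_in("bar1","wrist"): print(w("",d["at"],T).round(4),round(d["confidence"],2))
E
python3 find.py w7; python3 -c "
from h import *
print(cur()[0])"
```

```text
blue no
red [333, 94, 23, 50, 1075] end [ 0.5788 -0.2807  0.024 ] shoulder [ 0.5729 -0.2372  0.024 ] len 0.0439 az 97.6
yellow [378, 92, 25, 51, 1192] end [ 0.6214 -0.2758  0.024 ] shoulder [ 0.6153 -0.2318  0.024 ] len 0.0444 az 97.9
[ 0.6125 -0.234   0.0212] 0.57
[ 0.56057719 -0.34050105  0.24924866]
```

```bash
sed -i 's/^f=viewer.grab_frame("wrist");cv2.imwrite("pics\/%s.png"%sys.argv\[1\],f);i=viewer.camera_info("wrist")/i=viewer.camera_info("wrist");f=viewer.grab_frame("wrist");cv2.imwrite("pics\/%s.png"%sys.argv[1],f)/' find.py; python3 find.py w8; python3 - <<'E'
from h import *
D=down(96.5,2)
P=np.array([.5756,-.2655,0])
plan([(P+[0,0,.13],D),(P+[0,0,.04],D,2),(P+[0,0,.011],D,2)])
E
```

```text
blue no
red [331, 101, 23, 50, 1050] end [ 0.5784 -0.2845  0.024 ] shoulder [ 0.5723 -0.2409  0.024 ] len 0.0441 az 97.9
yellow [377, 99, 24, 50, 1148] end [ 0.6213 -0.2788  0.024 ] shoulder [ 0.6152 -0.2354  0.024 ] len 0.0439 az 98.0
[ 0.5685 -0.2362  0.0198] 0.87
[ 0.6065 -0.2356  0.021 ] 0.63
0 [0.0238, 0.0071, 0.0398] [-0.02, -0.67, -0.36]
1 [0.0242, 0.0072, 0.0395] [-0.02, -0.67, -0.36]
2 [0.0246, 0.0074, 0.0392] [-0.02, -0.67, -0.36]
3 [0.0016, -0.0, 0.045] [0.0, 0.01, -0.01]
4 [0.0016, -0.0, 0.045] [0.0, 0.01, -0.01]
5 [0.0005, -0.0, 0.0145] [0.0, 0.0, 0.0]
6 [0.0005, -0.0, 0.0144] [0.0, 0.0, 0.0]
```

Call:
drive_tool:
  gripper: [0.3,0.3,0.3,0.3,0.3]
  translation:
    - [0.024,0.007,0.0395]
    - [0.024,0.007,0.0395]
    - [0.0245,0.0075,0.039]
    - [0.0015,0,0.045]
    - [0.0015,0,0.045]
  delta_rot:
    - [0,-0.7,-0.4]
    - [0,-0.7,-0.4]
    - [0,-0.7,-0.3]
    - [0,0,0]
    - [0,0,0]

```text
clock: 21.6
ee_pos: [0.5759, -0.2649, 0.0397]
eef_rot: [0.014, 0.665, 0.747, -0.012]
wrist_force: [0.2, 0.5, 0.3]
finger_gap: 0.302
grip_force: 0.0
```

Call:
drive_tool:
  gripper: [0.3,0.3,0.3]
  translation:
    - [0.0005,0,0.012]
    - [0.0005,0,0.01]
    - [0,0,0.006]
  delta_rot:
    - [0,0,0]
    - [0,0,0]
    - [0,0,0]

```text
clock: 21.98
ee_pos: [0.5757, -0.2682, 0.0136]
eef_rot: [0.015, 0.666, 0.745, -0.013]
wrist_force: [-0.1, -1.0, 1.0]
finger_gap: 0.299
grip_force: 0.0
```

Call:
drive_tool:
  gripper: [0.1,0.1,0.1,0.1,0.1]
  translation:
    - [0,0,0]
    - [0,0,0]
    - [0,0,0]
    - [0,0,0]
    - [0,0,-0.01]
  delta_rot:
    - [0,0,0]
    - [0,0,0]
    - [0,0,0]
    - [0,0,0]
    - [0,0,0]
  force: 30

```text
clock: 22.6
ee_pos: [0.5742, -0.2674, 0.0224]
eef_rot: [0.013, 0.666, 0.745, -0.013]
wrist_force: [-0.2, 0.8, -0.9]
finger_gap: 0.216
grip_force: 30.0
```

```bash
python3 - <<'E'
from h import *
E=down(86.2);p,r=cur()
plan([(p+[0,0,.19],r),(rak(.023,-.195,.22),E),(rak(.023,-.195,.14),E)],step=.06)
E
```

```text
0 [-0.0018, -0.0001, -0.0475] [0.0, 0.0, 0.0]
1 [-0.0017, -0.0001, -0.0474] [0.0, 0.0, 0.0]
2 [-0.0018, -0.0001, -0.0475] [0.0, 0.0, 0.0]
3 [-0.0018, -0.0001, -0.0475] [0.0, 0.0, 0.0]
4 [0.048, 0.0021, -0.0033] [0.01, 0.43, 2.04]
5 [0.048, 0.0004, -0.0029] [0.01, 0.43, 2.04]
6 [0.0481, -0.0013, -0.0026] [0.01, 0.43, 2.04]
7 [0.048, -0.003, -0.0022] [0.01, 0.43, 2.04]
8 [0.0478, -0.0047, -0.0019] [0.01, 0.43, 2.04]
9 [0.0, -0.0, 0.04] [0.0, -0.01, 0.0]
10 [0.0, -0.0, 0.04] [0.0, -0.01, 0.0]
```

Call:
drive_tool:
  gripper: [0.1,0.1,0.1,0.1,0.1]
  translation:
    - [-0.002,0,-0.0475]
    - [-0.0015,0,-0.0475]
    - [-0.002,0,-0.0475]
    - [-0.0015,0,-0.0475]
    - [0.048,0.002,-0.0035]
  delta_rot:
    - [0,0,0]
    - [0,0,0]
    - [0,0,0]
    - [0,0,0]
    - [0,0.4,2]

```text
clock: 23.22
ee_pos: [0.5721, -0.2242, 0.2193]
eef_rot: [0.015, 0.682, 0.731, -0.01]
wrist_force: [1.6, 1.1, -1.2]
finger_gap: 0.217
grip_force: 30.0
```

Call:
drive_tool:
  gripper: [0.1,0.1,0.1,0.1,0.1]
  translation:
    - [0.048,0.0005,-0.003]
    - [0.048,-0.0015,-0.0025]
    - [0.048,-0.003,-0.002]
    - [0.048,-0.0045,-0.002]
    - [0,0,0.04]
  delta_rot:
    - [0,0.4,2]
    - [0,0.45,2]
    - [0,0.45,2]
    - [0,0.45,2.2]
    - [0,0,0]

```text
clock: 23.85
ee_pos: [0.5604, -0.022, 0.1817]
eef_rot: [0.001, 0.728, 0.686, 0.003]
wrist_force: [0.5, -0.7, -1.0]
finger_gap: 0.214
grip_force: 30.0
```

Call:
drive_tool:
  gripper: [0.1,0.1,0.1]
  translation:
    - [0,0,0.04]
    - [0,0,0]
    - [0,0,0]
  delta_rot:
    - [0,0,0]
    - [0,0,0]
    - [0,0,0]

```text
clock: 24.22
ee_pos: [0.5592, -0.028, 0.1416]
eef_rot: [0.001, 0.73, 0.683, 0.001]
wrist_force: [-0.2, 0.1, 0.1]
finger_gap: 0.216
grip_force: 30.0
```

```bash
python3 ck.py; cat > tip.py <<'E'
from h import *
import sys
dz=float(sys.argv[2]);sh=float(sys.argv[3])
p,r=cur();f=viewer.grab_frame("scene")
for s in(sh,sh+.14): print(s,proj("scene",p+r.apply([s,0,-dz])).round(1))
tp=proj("scene",p+r.apply([.1,0,-dz])).astype(int)
a=f[tp[1]-50:tp[1]+50,tp[0]-60:tp[0]+70]
i=viewer.camera_info("wrist");g0=viewer.grab_frame("wrist");g=g0[150:340,200:440]
cv2.imwrite("pics/%s_w.png"%sys.argv[1],g0);cv2.imwrite("pics/%s_s.png"%sys.argv[1],f)
print("wrist shoulder pred",proj("wrist",p+r.apply([sh,0,-dz-.01])).round(1))
for q in(5,235):
    row=g0[q].astype(int);mm=(row[:,2]-row[:,0]>40)&(np.arange(640)>295)&(np.arange(640)<340)
    c=np.where(mm)[0];print("shaft cols row",q,c.min() if len(c) else 0,c.max() if len(c) else 0)
print("origin",tp-[60,50],"x4")
cv2.imwrite("pics/%s.png"%sys.argv[1],cv2.convertScaleAbs(np.hstack([cv2.resize(a,(520,400),interpolation=cv2.INTER_CUBIC),cv2.resize(g,(270,400))]),alpha=1.6))
# tip colour search: bright wood along predicted line
hsv=cv2.cvtColor(f,cv2.COLOR_BGR2HSV)
A,B=proj("scene",p+r.apply([sh,0,-dz])),proj("scene",p+r.apply([sh+.15,0,-dz]));d=(B-A)/np.linalg.norm(B-A);n=np.array([-d[1],d[0]])
ff=f.astype(np.float32)
for t in np.linspace(25,62,14):
    pts=np.array([A+d*t+n*k for k in np.arange(-8,8.1,.5)],np.float32)
    v=cv2.remap(ff,pts[:,0:1].copy(),pts[:,1:2].copy(),cv2.INTER_LINEAR)[:,0];sc=np.clip(v[:,2]-v[:,0]-25,0,None)
    print(round(t),"len",round(np.linalg.norm(B-A)*14/15,1),"off",round((sc*np.arange(-8,8.1,.5)).sum()/max(sc.sum(),1e-3),2),int(sc.sum()))
E
python3 tip.py s9 .0035 .0265
```

```text
rack [ 0.0242 -0.1955  0.1416] F [ 0.1 -0.2 -0.1] rot err [ 0.21  0.02 -0.04] gap 0.216
0.0265 [276.2 238.1]
0.1665 [333.7 228.6]
wrist shoulder pred [317.5 255.8]
shaft cols row 5 303 332
shaft cols row 235 296 339
origin [246 183] x4
25 len 58.2 off -0.47 366
28 len 58.2 off -0.49 367
31 len 58.2 off -0.45 364
34 len 58.2 off -0.49 369
36 len 58.2 off -0.49 362
39 len 58.2 off -0.5 383
42 len 58.2 off -0.51 379
45 len 58.2 off -0.52 369
48 len 58.2 off -0.52 383
51 len 58.2 off 1.74 801
53 len 58.2 off 1.71 807
56 len 58.2 off 1.81 784
59 len 58.2 off 1.68 312
62 len 58.2 off -0.7 127
```

Call:
drive_tool:
  gripper: [0.1,0.1,0.1,0.1,0.1]
  translation:
    - [0,-0.001,0.005]
    - [0.01,0,0]
    - [0.015,0,0]
    - [0.015,0,0]
    - [0.015,0,0]
  delta_rot:
    - [0.2,0,0]
    - [0,0,0]
    - [0,0,0]
    - [0,0,0]
    - [0,0,0]

```text
clock: 24.95
ee_pos: [0.5613, 0.0292, 0.135]
eef_rot: [-0.0, 0.73, 0.684, -0.0]
wrist_force: [0.6, -0.2, -1.2]
finger_gap: 0.214
grip_force: 30.0
```

```bash
python3 ck.py
```

```text
rack [ 0.0225 -0.1383  0.135 ] F [-0.2  0.6  1.2] rot err [-0.07  0.    0.06] gap 0.214
```

Tip is in (no axial force); raise 1.5 mm and continue.

Call:
drive_tool:
  gripper: [0.1,0.1,0.1,0.1,0.1]
  translation:
    - [0.014,0.0005,-0.0015]
    - [0.014,0,0]
    - [0.014,0,0]
    - [0.014,0,0]
    - [0.012,0,0]
  delta_rot:
    - [0,0,0]
    - [0,0,0]
    - [0,0,0]
    - [0,0,0]
    - [0,0,0]

```text
clock: 25.58
ee_pos: [0.5662, 0.0963, 0.1365]
eef_rot: [-0.0, 0.73, 0.683, -0.0]
wrist_force: [-0.4, -0.5, 0.1]
finger_gap: 0.214
grip_force: 30.0
```

```bash
python3 ck.py
```

```text
rack [ 0.023  -0.071   0.1365] F [-0.6 -0.4 -0.1] rot err [-0.07  0.01  0.01] gap 0.214
```

Call:
drive_tool:
  gripper: [0.1,0.1,0.1,0.1,0.1]
  translation:
    - [0.015,0,0]
    - [0.015,0,0]
    - [0.012,0,0]
    - [0.005,0,0]
    - [0,0,0]
  delta_rot:
    - [0,0,0]
    - [0,0,0]
    - [0,0,0]
    - [0,0,0]
    - [0,0,0]

```text
clock: 26.2
ee_pos: [0.569, 0.1393, 0.1366]
eef_rot: [0.001, 0.731, 0.682, -0.002]
wrist_force: [-2.4, -9.1, 1.5]
finger_gap: 0.214
grip_force: 30.0
```

```bash
python3 ck.py
```

```text
rack [ 0.0229 -0.0279  0.1366] F [-9.3 -1.8 -1.5] rot err [-0.09  0.23 -0.13] gap 0.214
```

Call:
drive_tool:
  gripper: [0.1,0.1,0.1]
  translation:
    - [0.002,0,0]
    - [0,0,0]
    - [0,0,0]
  delta_rot:
    - [0,0,0]
    - [0,0,0]
    - [0,0,0]

```text
clock: 26.58
ee_pos: [0.569, 0.1394, 0.1366]
eef_rot: [0.001, 0.732, 0.682, -0.003]
wrist_force: [-2.9, -14.5, 1.9]
finger_gap: 0.213
grip_force: 30.0
```

Call:
drive_tool:
  gripper: [0.1,0.35,0.35,0.35,0.35]
  translation:
    - [-0.005,0,0]
    - [0,0,0]
    - [0,0,0]
    - [0,0,-0.04]
    - [0,0,-0.06]
  delta_rot:
    - [0,0,0]
    - [0,0,0]
    - [0,0,0]
    - [0,0,0]
    - [0,0,0]

```text
clock: 27.2
ee_pos: [0.5681, 0.1399, 0.2364]
eef_rot: [-0.001, 0.73, 0.684, -0.002]
wrist_force: [2.6, 0.3, 0.7]
finger_gap: 0.355
grip_force: 0.0
```

```bash
python3 ck.py; python3 - <<'E'
from h import *
plan([((.60,-.32,.24),down(97))],step=.06)
E
```

```text
rack [ 0.022  -0.0274  0.2364] F [ 0.5  2.6 -0.7] rot err [-0.24  0.09  0.05] gap 0.355
0 [-0.0571, 0.0077, -0.0004] [-0.03, 0.01, -1.34]
1 [-0.0573, 0.0064, -0.0004] [-0.03, 0.01, -1.34]
2 [-0.0574, 0.0051, -0.0004] [-0.03, 0.01, -1.34]
3 [-0.0575, 0.0037, -0.0004] [-0.03, 0.01, -1.34]
4 [-0.0576, 0.0024, -0.0004] [-0.03, 0.01, -1.34]
5 [-0.0576, 0.001, -0.0004] [-0.03, 0.01, -1.34]
6 [-0.0576, -0.0003, -0.0005] [-0.03, 0.01, -1.34]
7 [-0.0576, -0.0017, -0.0004] [-0.03, 0.01, -1.34]
```

Call:
drive_tool:
  gripper: [0.3,0.3,0.3,0.3,0.3]
  translation:
    - [-0.057,0.0075,0]
    - [-0.0575,0.0065,0]
    - [-0.0575,0.005,0]
    - [-0.0575,0.0035,0]
    - [-0.0575,0.0025,0]
  delta_rot:
    - [0,0,-1.3]
    - [0,0,-1.3]
    - [0,0,-1.3]
    - [0,0,-1.3]
    - [0,0,-1.4]

```text
clock: 27.82
ee_pos: [0.5886, -0.1494, 0.2367]
eef_rot: [-0.0, 0.689, 0.725, -0.0]
wrist_force: [0.2, 0.6, 0.1]
finger_gap: 0.304
grip_force: 0.0
```

Call:
drive_tool:
  gripper: [0.3,0.3,0.3,0.3,0.3]
  translation:
    - [-0.0575,0.001,0]
    - [-0.0575,-0.0005,0]
    - [-0.0575,-0.0015,0]
    - [0,0,0]
    - [0,0,0]
  delta_rot:
    - [0,0,-1.4]
    - [0,0,-1.4]
    - [0,0,-1.4]
    - [0,0,0]
    - [0,0,0]

```text
clock: 28.45
ee_pos: [0.6002, -0.3199, 0.2362]
eef_rot: [-0.001, 0.663, 0.749, -0.0]
wrist_force: [0.4, 0.0, 0.0]
finger_gap: 0.3
grip_force: 0.0
```

```bash
python3 find.py w10; python3 - <<'E'
from h import *
t=viewer.grab_frame("top");cv2.imwrite("pics/t10.png",t)
D=down(97.5,2)
P=np.array([.6185,-.2595,0])
plan([(P+[0,0,.13],D),(P+[0,0,.04],D,2),(P+[0,0,.0145],D,2)])
E
```

```text
blue no
red no
yellow [336, 119, 23, 51, 1148] end [ 0.6217 -0.2791  0.024 ] shoulder [ 0.6154 -0.2352  0.024 ] len 0.0444 az 98.1
[ 0.6117 -0.225   0.0215] 0.68
0 [0.0187, 0.0083, 0.0355] [-0.02, -0.69, -0.11]
1 [0.019, 0.0084, 0.0353] [-0.02, -0.69, -0.11]
2 [0.0195, 0.0084, 0.035] [-0.02, -0.69, -0.11]
3 [0.0016, -0.0, 0.045] [0.0, 0.0, 0.0]
4 [0.0016, -0.0001, 0.045] [0.0, 0.0, 0.0]
5 [0.0004, 0.0, 0.0127] [0.0, 0.0, 0.0]
6 [0.0005, 0.0, 0.0128] [0.0, 0.0, 0.0]
```

Call:
drive_tool:
  gripper: [0.3,0.3,0.3,0.3,0.3]
  translation:
    - [0.0185,0.0085,0.0355]
    - [0.019,0.0085,0.0355]
    - [0.0195,0.0085,0.035]
    - [0.0015,0,0.045]
    - [0.0015,0,0.045]
  delta_rot:
    - [0,-0.7,0]
    - [0,-0.7,-0.1]
    - [0,-0.7,-0.2]
    - [0,0,0]
    - [0,0,0]

```text
clock: 29.22
ee_pos: [0.6192, -0.2597, 0.0388]
eef_rot: [0.014, 0.659, 0.752, -0.012]
wrist_force: [1.8, 0.6, 0.3]
finger_gap: 0.301
grip_force: 0.0
```

Call:
drive_tool:
  gripper: [0.3,0.3,0.3]
  translation:
    - [0.0005,0,0.0125]
    - [0.0005,0,0.0115]
    - [0,0,0]
  delta_rot:
    - [0,0,0]
    - [0,0,0]
    - [0,0,0]

```text
clock: 29.6
ee_pos: [0.6186, -0.2623, 0.0164]
eef_rot: [0.014, 0.66, 0.751, -0.012]
wrist_force: [-0.7, -1.0, 0.4]
finger_gap: 0.299
grip_force: 0.0
```

Call:
drive_tool:
  gripper: [0.1,0.1,0.1,0.1]
  translation:
    - [0,0,0]
    - [0,0,0]
    - [0,0,0]
    - [0,0,0]
  delta_rot:
    - [0,0,0]
    - [0,0,0]
    - [0,0,0]
    - [0,0,0]
  force: 30

```text
clock: 30.1
ee_pos: [0.6189, -0.2629, 0.0168]
eef_rot: [0.014, 0.661, 0.751, -0.012]
wrist_force: [1.2, -1.3, 6.4]
finger_gap: 0.213
grip_force: 30.0
```

```bash
python3 - <<'E'
from h import *
E=down(86.2);p,r=cur();print(p)
plan([(p+[0,0,.2],r),(rak(.069,-.2,.22),E),(rak(.069,-.2,.14),E)],step=.06)
E
```

```text
[ 0.61892483 -0.26294642  0.01679612]
0 [-0.0019, 0.0, -0.05] [0.0, 0.0, 0.0]
1 [-0.0019, 0.0, -0.0499] [0.0, 0.0, 0.0]
2 [-0.0019, 0.0001, -0.05] [0.0, 0.0, 0.0]
3 [-0.0019, -0.0, -0.05] [0.0, 0.0, 0.0]
4 [0.0568, 0.0034, -0.0029] [0.06, 0.54, 2.77]
5 [0.057, 0.0007, -0.0024] [0.06, 0.54, 2.77]
6 [0.057, -0.0021, -0.0019] [0.06, 0.54, 2.77]
7 [0.0568, -0.0049, -0.0013] [0.06, 0.54, 2.77]
8 [-0.0, 0.0, 0.04] [0.0, 0.0, 0.0]
9 [-0.0, 0.0, 0.04] [0.0, 0.0, 0.0]
```

Call:
drive_tool:
  gripper: [0.1,0.1,0.1,0.1,0.1]
  translation:
    - [-0.002,0,-0.05]
    - [-0.002,0,-0.05]
    - [-0.0015,0,-0.05]
    - [-0.002,0,-0.05]
    - [0.057,0.0035,-0.003]
  delta_rot:
    - [0,0,0]
    - [0,0,0]
    - [0,0,0]
    - [0,0,0]
    - [0,0.55,2.8]

```text
clock: 30.72
ee_pos: [0.6149, -0.2113, 0.2217]
eef_rot: [0.014, 0.682, 0.731, -0.009]
wrist_force: [1.3, 1.5, -1.3]
finger_gap: 0.214
grip_force: 30.0
```

Call:
drive_tool:
  gripper: [0.1,0.1,0.1,0.1,0.1]
  translation:
    - [0.057,0.0005,-0.0025]
    - [0.057,-0.002,-0.002]
    - [0.057,-0.005,-0.0015]
    - [0,0,0.04]
    - [0,0,0.04]
  delta_rot:
    - [0,0.55,2.8]
    - [0,0.55,2.75]
    - [0,0.55,2.75]
    - [0,0,0]
    - [0,0,0]

```text
clock: 31.35
ee_pos: [0.6032, -0.0325, 0.139]
eef_rot: [0.0, 0.729, 0.684, 0.002]
wrist_force: [0.1, -0.6, -1.1]
finger_gap: 0.219
grip_force: 30.0
```

Call:
drive_tool:
  gripper: [0.1,0.1]
  translation:
    - [0,0,0]
    - [0,0,0]
  delta_rot:
    - [0,0,0]
    - [0,0,0]

```text
clock: 31.6
ee_pos: [0.6037, -0.0349, 0.1411]
eef_rot: [0.001, 0.73, 0.683, 0.002]
wrist_force: [1.1, 0.1, -0.5]
finger_gap: 0.216
grip_force: 30.0
```

```bash
python3 ck.py;python3 tip.py s11 -.001 .0277
```

```text
rack [ 0.0691 -0.1995  0.1411] F [0.2 1.1 0.5] rot err [ 0.18 -0.1  -0.04] gap 0.216
0.0277 [278.4 254.4]
0.16770000000000002 [337.  244.4]
wrist shoulder pred [317.4 249.2]
shaft cols row 5 305 333
shaft cols row 235 296 330
origin [248 199] x4
25 len 59.3 off -0.45 356
28 len 59.3 off -0.56 385
31 len 59.3 off -0.44 373
34 len 59.3 off -0.48 389
36 len 59.3 off -0.42 383
39 len 59.3 off -0.46 398
42 len 59.3 off -0.45 391
45 len 59.3 off -0.44 395
48 len 59.3 off -0.44 394
51 len 59.3 off -1.77 586
53 len 59.3 off 0.54 1296
56 len 59.3 off 0.63 1322
59 len 59.3 off 1.44 1162
62 len 59.3 off 2.11 168
```

View pics/s11.png

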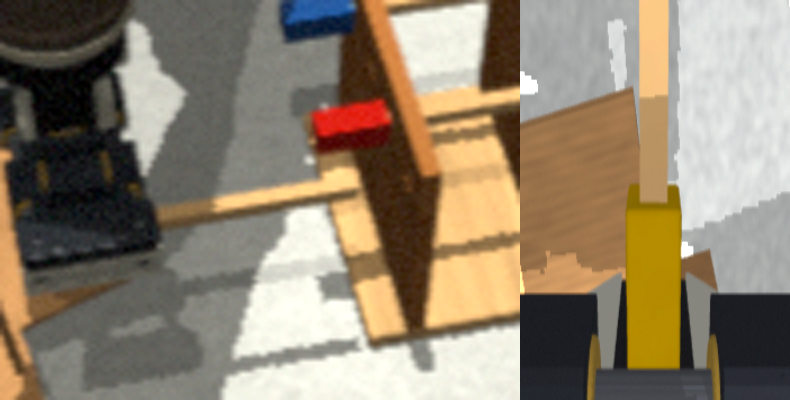

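Call:
drive_tool:
  gripper: [0.1,0.1,0.1,0.1,0.1]
  translation:
    - [0.005,0,0]
    - [0.015,0,0]
    - [0.015,0,0]
    - [0.015,0,0]
    - [0.012,0,0]
  delta_rot:
    - [0.2,0,0]
    - [0,0,0]
    - [0,0,0]
    - [0,0,0]
    - [0,0,0]

```text
clock: 32.33
ee_pos: [0.6073, 0.0293, 0.1398]
eef_rot: [-0.001, 0.73, 0.684, 0.0]
wrist_force: [-0.7, -0.5, -0.6]
finger_gap: 0.212
grip_force: 30.0
```

```bash
python3 ck.py
```

```text
rack [ 0.0684 -0.1351  0.1398] F [-0.5 -0.7  0.6] rot err [-0.09 -0.12  0.08] gap 0.212
```

Call:
drive_tool:
  gripper: [0.1,0.1,0.1,0.1,0.1]
  translation:
    - [0.014,0.0005,-0.001]
    - [0.014,0,0]
    - [0.014,0,0]
    - [0.014,0,0]
    - [0.012,0,0]
  delta_rot:
    - [0,0,0]
    - [0,0,0]
    - [0,0,0]
    - [0,0,0]
    - [0,0,0]

```text
clock: 32.95
ee_pos: [0.6123, 0.0964, 0.1411]
eef_rot: [-0.001, 0.73, 0.683, 0.0]
wrist_force: [0.3, -0.3, -0.4]
finger_gap: 0.214
grip_force: 30.0
```

```bash
python3 ck.py
```

```text
rack [ 0.069  -0.0679  0.1411] F [-0.3  0.3  0.4] rot err [-0.09 -0.11  0.02] gap 0.214
```

Call:
drive_tool:
  gripper: [0.1,0.1,0.1,0.1,0.1]
  translation:
    - [0.014,0,0]
    - [0.014,0,0]
    - [0.011,0,0]
    - [0.005,0,0]
    - [0,0,0]
  delta_rot:
    - [0,0,0]
    - [0,0,0]
    - [0,0,0]
    - [0,0,0]
    - [0,0,0]

```text
clock: 33.58
ee_pos: [0.6149, 0.1362, 0.1412]
eef_rot: [0.0, 0.731, 0.682, -0.001]
wrist_force: [-1.7, -7.4, -0.4]
finger_gap: 0.212
grip_force: 30.0
```

```bash
python3 ck.py
```

```text
rack [ 0.0689 -0.028   0.1412] F [-7.5 -1.2  0.4] rot err [-0.1   0.12 -0.14] gap 0.212
```

Call:
drive_tool:
  gripper: [0.1,0.1]
  translation:
    - [0.003,0,0]
    - [0,0,0]
  delta_rot:
    - [0,0,0]
    - [0,0,0]

```text
clock: 33.83
ee_pos: [0.6149, 0.1363, 0.1413]
eef_rot: [0.001, 0.732, 0.681, -0.002]
wrist_force: [-2.1, -14.6, 1.4]
finger_gap: 0.215
grip_force: 30.0
```

Call:
drive_tool:
  gripper: [0.1,0.3,0.3,0.3,0.3]
  translation:
    - [-0.006,0,0]
    - [0,0,0]
    - [0,0,0]
    - [0,0,-0.04]
    - [0,0,-0.06]
  delta_rot:
    - [0,0,0]
    - [0,0,0]
    - [0,0,0]
    - [0,0,0]
    - [0,0,0]

```text
clock: 34.45
ee_pos: [0.614, 0.1371, 0.2409]
eef_rot: [-0.002, 0.73, 0.684, -0.001]
wrist_force: [2.1, 0.7, 1.5]
finger_gap: 0.301
grip_force: 0.0
```

Call:
drive_tool:
  gripper: [0.3,0.3,0.3,0.3,0.3]
  translation:
    - [-0.04,-0.025,-0.04]
    - [-0.04,-0.025,-0.03]
    - [-0.04,-0.02,0]
    - [0,0,0]
    - [0,0,0]
  delta_rot:
    - [0,0,0]
    - [0,0,0]
    - [0,0,0]
    - [0,0,0]
    - [0,0,0]

```text
clock: 35.08
ee_pos: [0.5377, 0.0221, 0.3111]
eef_rot: [-0.002, 0.73, 0.684, 0.001]
wrist_force: [-0.4, 0.7, 0.3]
finger_gap: 0.303
grip_force: 0.0
```

```bash
python3 - <<'E'
from h import *
s=robot.sense();print(s["ee_pos"],s["clock"])
f=viewer.grab_frame("wrist");t=viewer.grab_frame("top");g=viewer.grab_frame("scene")
cv2.imwrite("pics/w12.png",f);cv2.imwrite("pics/t12.png",t);cv2.imwrite("pics/s12.png",g)
a=cv2.resize(f,(400,300));b=cv2.resize(g[130:360,120:427],(400,300));c=cv2.resize(t[150:340,210:560],(800,300)) if 0 else cv2.resize(t[130:330,340:607],(400,300));d=cv2.resize(t[170:310,205:392],(400,300))
cv2.imwrite("pics/fin.png",cv2.convertScaleAbs(np.vstack([np.hstack([a,b]),np.hstack([c,d])]),alpha=1.4))
E
```

```text
[0.53767757 0.0221165  0.31109526] 35.075
```

View pics/fin.png

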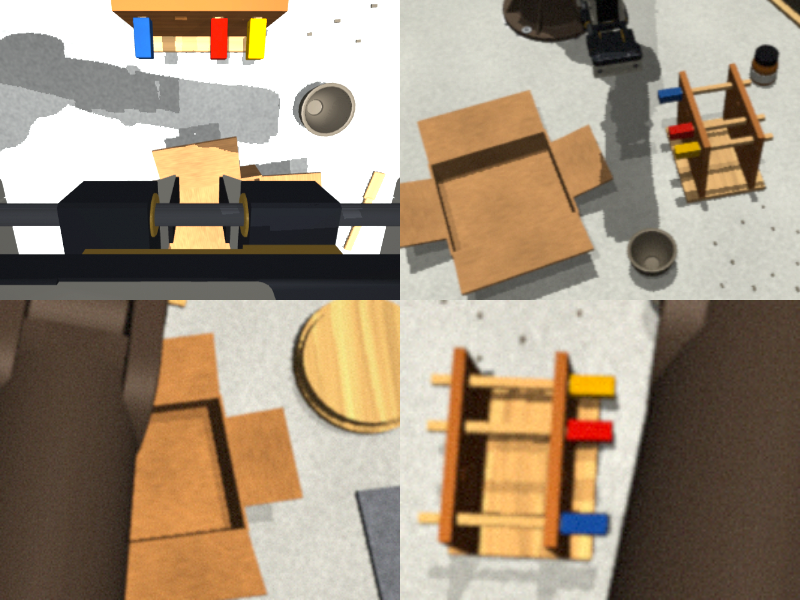

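```bash
python3 - <<'E'
from h import *
i=viewer.camera_info("wrist");f=viewer.grab_frame("wrist");hsv=cv2.cvtColor(f,cv2.COLOR_BGR2HSV)
for n,a,b in[("blue",(100,120,60),(130,255,255)),("red",(0,200,60),(5,255,255)),("yellow",(22,180,60),(33,255,255))]:
    m=cv2.inRange(hsv,a,b);nn,l,s,c=cv2.connectedComponentsWithStats(m);k=1+np.argmax(s[1:,4]);x,y,w_,h_,A=s[k]
    for v in(y,y+h_): print(n,R.from_euler('z',-RY).apply(ray("",x+w_/2,v,.15,i)-RC).round(4))
T=viewer.camera_info("top");t=viewer.grab_frame("top");hsv=cv2.cvtColor(t,cv2.COLOR_BGR2HSV)[:,:340]
for n,a,b in[("blue",(100,120,40),(130,255,255)),("red",(0,200,40),(5,255,255)),("yellow",(20,160,60),(33,255,255))]:
    m=cv2.inRange(hsv,a,b);nn,l,s,c=cv2.connectedComponentsWithStats(m);k=1+np.argmax(s[1:,4]);x,y,w_,h_,A=s[k]
    print(n,s[k],[R.from_euler('z',-RY).apply(ray("top",u,y+h_/2,.15)-RC).round(4)[:2].tolist() for u in(x,x+w_)])
E
```

```text
blue [-0.0671 -0.0016  0.15  ]
blue [-0.0698 -0.0469  0.15  ]
red [ 0.0226 -0.0028  0.15  ]
red [ 0.0238 -0.0482  0.15  ]
yellow [ 0.0664 -0.0027  0.15  ]
yellow [ 0.0694 -0.0481  0.15  ]
blue [280 269  22  11 202] [[-0.0706, -0.0049], [-0.0687, -0.0503]]
red [283 225  21  11 191] [[0.0223, -0.0057], [0.0241, -0.0499]]
yellow [284 204  21  12 204] [[0.0667, -0.0053], [0.0685, -0.0498]]
```

```bash
python3 ck.py; python3 - <<'E'
from h import *
E=down(86.2)
plan([(rak(.069,-.09,.2),E),(rak(.069,-.09,.128),E),(rak(.069,-.06,.128),E,2)],step=.06)
E
```

```text
rack [-0.0005 -0.1473  0.3107] F [ 0.4  0.3 -0.1] rot err [-0.11 -0.06  0.08] gap 0.299
0 [0.019, 0.0233, 0.0369] [-0.04, -0.02, 0.03]
1 [0.0191, 0.0232, 0.0368] [-0.04, -0.02, 0.03]
2 [0.0191, 0.0232, 0.0369] [-0.04, -0.02, 0.03]
3 [-0.0, -0.0, 0.036] [0.01, 0.0, 0.0]
4 [-0.0, -0.0, 0.036] [0.01, 0.0, 0.0]
5 [0.015, -0.0, 0.0] [0.0, 0.0, 0.0]
6 [0.015, -0.0, 0.0] [0.0, 0.0, 0.0]
```

Call:
drive_tool:
  gripper: [0,0,0,0,0]
  translation:
    - [0.019,0.0235,0.037]
    - [0.019,0.023,0.037]
    - [0.019,0.023,0.037]
    - [0,0,0.036]
    - [0,0,0.036]
  delta_rot:
    - [0,0,0]
    - [0,0,0]
    - [0,0,0]
    - [0,0,0]
    - [0,0,0]

```text
clock: 35.95
ee_pos: [0.6106, 0.074, 0.1261]
eef_rot: [-0.001, 0.73, 0.684, -0.0]
wrist_force: [0.3, -0.8, 0.4]
finger_gap: 0.007
grip_force: 0.0
```

Call:
drive_tool:
  gripper: [0,0,0,0,0]
  translation:
    - [0.015,0,0]
    - [0.015,0,0]
    - [0.006,0,0]
    - [0.005,0,0]
    - [0,0,0]
  delta_rot:
    - [0,0,0]
    - [0,0,0]
    - [0,0,0]
    - [0,0,0]
    - [0,0,0]

```text
clock: 36.58
ee_pos: [0.6133, 0.1074, 0.1295]
eef_rot: [0.003, 0.732, 0.681, -0.002]
wrist_force: [-0.3, -21.4, -5.5]
finger_gap: 0.003
grip_force: 10.8
```

```bash
python3 ck.py
```

```text
rack [ 0.0693 -0.0568  0.1295] F [-21.4   1.2   5.7] rot err [ 0.04  0.4  -0.29] gap 0.003
```

Call:
drive_tool:
  gripper: [0,0,0,0,0]
  translation:
    - [-0.04,0,0]
    - [0,-0.046,0]
    - [0.018,0,0]
    - [0.014,0,0]
    - [0.006,0,0]
  delta_rot:
    - [0,0,0]
    - [0,0,0]
    - [0,0,0]
    - [0,0,0]
    - [0,0,0]

```text
clock: 37.2
ee_pos: [0.5677, 0.1105, 0.1293]
eef_rot: [0.002, 0.731, 0.683, -0.002]
wrist_force: [-5.6, -30.5, 7.2]
finger_gap: 0.004
grip_force: 15.3
```

Call:
drive_tool:
  gripper: [0,0]
  translation:
    - [0,0,0]
    - [0,0,0]
  delta_rot:
    - [0,0,0]
    - [0,0,0]

```text
clock: 37.45
ee_pos: [0.5677, 0.1103, 0.1292]
eef_rot: [0.002, 0.731, 0.682, -0.002]
wrist_force: [-5.7, -18.7, 5.1]
finger_gap: 0.005
grip_force: 9.7
```

```bash
python3 ck.py
```

```text
rack [ 0.0235 -0.057   0.1292] F [-19.1  -4.4  -5. ] rot err [-0.01  0.29 -0.18] gap 0.005
```

Red is home too. Now blue, 92 mm over.

Call:
drive_tool:
  gripper: [0,0,0,0,0]
  translation:
    - [-0.04,0,0]
    - [0,-0.046,0]
    - [0,-0.046,0]
    - [0.018,0,0]
    - [0.014,0,0]
  delta_rot:
    - [0,0,0]
    - [0,0,0]
    - [0,0,0]
    - [0,0,0]
    - [0,0,0]

```text
clock: 38.08
ee_pos: [0.4767, 0.1162, 0.1292]
eef_rot: [-0.001, 0.729, 0.684, 0.002]
wrist_force: [-0.1, -1.2, -0.1]
finger_gap: 0.005
grip_force: 0.6
```

Call:
drive_tool:
  gripper: [0,0,0]
  translation:
    - [0.005,0,0]
    - [0.002,0,0]
    - [0,0,0]
  delta_rot:
    - [0,0,0]
    - [0,0,0]
    - [0,0,0]

```text
clock: 38.45
ee_pos: [0.4767, 0.1164, 0.1287]
eef_rot: [0.002, 0.731, 0.682, -0.002]
wrist_force: [-3.2, -18.6, 5.3]
finger_gap: 0.006
grip_force: 9.4
```

```bash
python3 ck.py
```

```text
rack [-0.0677 -0.0569  0.1287] F [-18.8  -1.9  -5.2] rot err [ 0.02  0.26 -0.15] gap 0.006
```

Call:
drive_tool:
  gripper: [0,0,0,0,0]
  translation:
    - [-0.03,0,0]
    - [-0.03,0.02,-0.04]
    - [-0.03,0.03,-0.05]
    - [-0.03,0.03,-0.05]
    - [0,0,-0.03]
  delta_rot:
    - [0,0,0]
    - [0,0,0]
    - [0,0,0]
    - [0,0,0]
    - [0,0,0]

```text
clock: 39.08
ee_pos: [0.5484, -0.0045, 0.2968]
eef_rot: [0.002, 0.731, 0.682, 0.001]
wrist_force: [0.1, 0.1, -0.3]
finger_gap: 0.003
grip_force: 0.0
```

Call:
drive_tool:
  gripper: [0,0,0,0]
  translation:
    - [0,0,0]
    - [0,0,0]
    - [0,0,0]
    - [0,0,0]
  delta_rot:
    - [0,0,0]
    - [0,0,0]
    - [0,0,0]
    - [0,0,0]

```text
clock: 39.58
ee_pos: [0.5443, -0.0014, 0.2926]
eef_rot: [-0.001, 0.73, 0.683, -0.0]
wrist_force: [0.5, 0.3, 0.3]
finger_gap: 0.003
grip_force: 0.0
```

```bash
python3 - <<'E'
from h import *
i=viewer.camera_info("wrist");f=viewer.grab_frame("wrist");hsv=cv2.cvtColor(f,cv2.COLOR_BGR2HSV)
for n,a,b in[("blue",(100,120,60),(130,255,255)),("red",(0,200,60),(5,255,255)),("yellow",(22,180,60),(33,255,255))]:
    m=cv2.inRange(hsv,a,b);nn,l,s,c=cv2.connectedComponentsWithStats(m);k=1+np.argmax(s[1:,4]);x,y,w_,h_,A=s[k]
    for v in(y,y+h_): print(n,A,R.from_euler('z',-RY).apply(ray("",x+w_/2,v,.15,i)-RC).round(4))
f,o=spots(["flap_front","flap_back","flap_left","flap_right","clay_pot","cup","glaze_jar"],"top")
E
```

```text
blue 1559 [-0.0674 -0.0122  0.15  ]
blue 1559 [-0.07   -0.0464  0.15  ]
red 1675 [ 0.023  -0.0122  0.15  ]
red 1675 [ 0.0236 -0.0483  0.15  ]
yellow 1851 [ 0.0666 -0.0122  0.15  ]
yellow 1851 [ 0.0688 -0.0483  0.15  ]
top flap_front [([0.391, -0.242, 0.072], 0.55)]
top flap_back [([0.7, -0.274, 0.072], 0.72)]
top flap_left [([0.701, -0.276, 0.068], 0.43)]
top flap_right [([0.564, -0.358, 0.074], 0.68), ([0.621, 0.191, 0.141], 0.65)]
top clay_pot [([0.762, 0.04, 0.029], 0.59), ([0.576, 0.188, 0.145], 0.55)]
top cup [([0.523, 0.489, 0.048], 0.7), ([0.367, 0.393, 0.075], 0.66)]
top glaze_jar [([0.366, 0.393, 0.074], 0.56)]
```

```bash
python3 -c "
from workcell import job
print(job.close_job())"
```

```text
the job is handed in; nothing more can be done
None
```

All four flaps are folded back, and the three bars that were in the carton (blue, red and yellow; green was absent) are threaded through slots 1, 3 and 4 with their handles home against the upright; the pot, cup and jar were left alone and the job is handed in.

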